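# Load a lacquered bowl into the drying rack

### The job

Push the board that carries the freshly lacquered bowl along the drying rack, up its ramp and between the sprung brass rollers, and press it firmly but gently home, flat against the top stop. Then swing the wooden keeper bar all the way across behind it. Do not touch the bowl or let it slide about or tip, and leave the other things on the bench as they are.

Things in the scene. Friction and masses are not known exactly. Their poses are not given: they have to be found in the camera images.
- rack: Wooden drying rack, fixed. Origin on the bench under the knee line, mid-width; x (level) points along it towards ramp and stop, y left, z up. A level landing, x = -210 to 0 mm, top 12 mm above the bench; from the knee (x = 0) the ramp climbs at 0.16 rad for 225 mm of slope. Side rails 12 mm high, 12 mm wide, 115 mm apart inside; 139 mm overall.
- stop_face (a point): Point fixed to the ramp, mid-width, 12 mm above its surface, 180 mm of slope above the knee; x up the slope, y left, z square to it. The face of the stop (dark hard bar across the ramp, 139 mm wide, 32 high, 18 thick) is clamped 0 to 24 mm farther up the slope, differently each time. The bar itself (stop, bar_face) is not measured: find it by feel or by eye.
- roller (a point): Centre, 16 mm above the ramp, of the left one of two upright sprung brass rollers, 16 mm across, facing each other 120 mm of slope above the knee. Each stands 4 mm in from its rail, yields outwards (2 N, then 0.4 N/mm) and grips the board's side, so the board stays where it is left; its nose meets extra resistance on entering, well before the stop.
- carrier: The loose plywood board that carries the bowl: 145 mm long (x), 110 mm wide (y), 24 mm thick, front corners rounded to 12 mm, 0.3 to 0.6 kg. Origin at the centre of its underside; x points to its nose (towards the stop). It starts level on the landing.
- carrier_rear (a point): Centre of the board's flat rear face (the one to push), half-way up its 24 mm; axes as the board's.
- carrier_nose (a point): Centre of the board's front face, half-way up its 24 mm; axes as the board's. Home, it lies on the face of the stop. Pushing the board takes about 2 to 6 N before the rollers and 3 to 9 N, steady, between them. Firmly but gently home: a push of 10 to 14 N in all, held a moment at the stop; over 20 N on the stop damages it.
- bowl: Dark wooden bowl, 76 mm across the rim, 46 mm high, loose on the board, its centre about 20 mm nearer the nose than the board's centre; freshly lacquered. Origin at the centre of its underside, z up.
- keeper (a joint): Angle of the keeper bar about its pivot, in rad: 0 = closed, lying square across the ramp just behind a board that is home (2 to 27 mm clear of it); up to 2.2 = open, swung back down the slope and out. Starts at 1.4 to 1.9; positive counter-clockwise from above, axis square to the slope. Friction (1.1 N at the peg) keeps it where it is left. Hard end at 0.
- keeper_pivot (a point): The pivot of the keeper bar, on the right side of the ramp (rack's -y side), at the bar's mid-height, 18 mm above the ramp surface; 25.5 mm up the slope from the knee, 76 mm right of mid-width. Axes as the ramp: x up the slope, y left, z square to the slope. The bar is 14 mm wide and 10 mm thick and reaches 65 mm from the pivot; when closed it points to +y.
- keeper_peg (a point): Centre (half-way up) of the upright wooden peg on the keeper bar, 12 mm in diameter, 27 mm tall, its top 50 mm above the ramp surface; 55 mm from the pivot. The peg is there to pull or push the bar round.
- amber_bottle: Bystander, leave alone: amber glass bottle, 52 mm across, 110 mm high, origin at its underside.
- lacquer_tin: Bystander, leave alone: low steel tin, 72 mm across, 50 mm high, origin at its underside.
- dry_bowl: Bystander, leave alone: pale wooden bowl, 84 mm across, 50 mm high, origin at its underside.
- spatula: Bystander, leave alone: wooden spatula, 170 x 50 x 6 mm, lying flat, origin at its underside.
- wide_spatula: Bystander, leave alone: wide wooden spatula, 160 x 65 x 6 mm, lying flat, origin at its underside.
- brush: Bystander, leave alone: wooden brush, about 200 mm long, lying flat, origin at its underside.
- batten: Bystander, leave alone: pale wooden batten, 220 x 35 x 30 mm, lying flat, origin at its underside.
Mind the look-alikes: they are no part of the job. Of the things like the carrier, leave any that is purple; of the rest the larger one is meant. What is shaped like the bowl but blue or turquoise is not meant.

How it is judged:
By the outcome, as a careful person would: the job done as asked, in the order asked, and still so for the second after the job is handed in, with the robot touching nothing.
It also fails if it takes over 72 s, if anything falls off the work surface, if the arm or the gripper's body presses on something with over 40 N, if the wrist force passes 120 N, or if a joint passes its speed limit or range.

### The arm

A 6-joint arm with a two-finger parallel gripper is mounted at the origin on the work surface. World frame = base frame: x ahead of the robot, y to its left, z up, the work surface at z = 0. Lengths are in m, angles in rad, forces in N, time in s.
With the tool pointing down it reaches from about 0.35 to 0.85 m from the base axis. Payload 8.1 kg.
Tool frame: the origin (TCP) lies between the finger pads; the fingertips stand 8 mm ahead of it and the grasp point (between the pads) lies 11 mm behind it (robot.tip_reach is the y of the fingertips in the tool frame, in m); y points along the fingers, z is the direction in which the jaws open and shut, and the axes are right-handed (so a half turn about y gives the same grasp; the last joint's range is limited). The gripper opens to 93 mm and grips with 3 to 60 N. Pads are 15 mm wide; open, the fingers measure 128 mm over their backs; the gripper's body (75 mm by 188 mm) begins 65 mm behind the grasp point.
Start: joints at [1.126, 0.13, 1.488, -0, 1.523, -0.085], TCP at [0.211, 0.562, 0.227] pointing down, gripper open.
Joint ranges: [-2.96, 2.96], [-0.89, 2.26], [0.02, 2.5], [-1.34, 4.48], [0, 2.73], [-2.66, 2.66]. Speed limits (rad/s): [2.39, 2.39, 2.79, 3.14, 3.14, 3.14].

### API

Orientations are given as a rotation vector (axis times angle).
In Python, from plant import robot gives the robot as it stands.
- The arm moves only by the tool carry_out, never from a script. Its argument "increments" is a list of rows, each an object with "linear": the shift along the tool's x, y, z in m, a list of three; "yaw": the turn about the tool's y in rad. A call has 1 to 5 rows; each row is the pose to reach, as a shift and turn from the pose measured when the call began, along the tool's axes at that moment; what a row does not reach only later rows make up. A row lasts 1/8 s, in which the tool goes at most 62.5 mm and 10.7 degrees, less where a joint would pass 70% of its speed; a pose out of reach is approached as far as the arm can. A call with a gripper value outside its range is refused whole. "gripper" is the opening, from 0 (shut) to 1 (fully open), set as the call begins (left out, the last holds). The fingers move at their own pace and stop on an object; "newtons" is the grip in N (left out, the last holds). Time passes only in rows, so rows that repeat a pose let the fingers close. It gives the time, the measured TCP pose, the force and the opening at its end, in the units of the state.
- robot.read_state(): the state, without advancing time (a new reading comes with each control period).
- robot.read_camera(name): name is "scene" or "top"; returns the picture (400x640x3 uint8, blue, green, red); there is no depth.
- robot.camera_params(name): a dict with "fov_y" (degrees; the focal length in pixels is half the picture's height over the tangent of half this angle, whatever the lens; pixels are square), "cx", "cy" (the principal point, pixels), "R" (3x3) and "t" (3): a world point X has camera coordinates R X + t. Camera axes: x right, y down, z forward; pixel columns grow to the right and rows downward; lengths in m; the calibration is good to about 2 mm. A picture is of the moment at which its call begins. camera_params takes no time and is no camera call.
- robot.close_job(): hands the job in, once; it reports no verdict.
The state is a dict: "t": time; "q": joint angles; "dq": joint speeds; "joint_torque": joint torques, N m; "tool_pos": TCP position; "orientation": TCP orientation; "force": force on the tool from outside, world axes, zero at the start; "wrist_torque": the same for the moment, N m; "opening": finger opening in m.
Only numpy, scipy, OpenCV 4.12 (cv2) and the standard library are available. Lean on these libraries where they do the work, as an engineer would, in place of code of your own. Each camera call takes 0.05 s, during which the arm holds its last target.

## Working session

There is one attempt and no reset: what is moved stays moved. The work goes in short steps, Python scripts to look and compute and a tool call to move; the robot and the scene stay as the last step left them, time stands still between calls to the robot, and variables do not carry over. Pictures are saved under pics/ and viewed, and the job is handed in when it is done.

Besides the shell and the picture viewer there is one more tool, called after ">>>" as name(argument=value, ...) on one line, values as JSON. carry_out: Moves the arm, as the interface text tells. Its arguments: {"type":"object","properties":{"increments":{"type":"array","items":{"type":"object","properties":{"linear":{"type":"array","items":{"type":"number"}},"yaw":{"type":"number"}}}},"gripper":{"type":"number"},"newtons":{"type":"number"}},"required":["increments"]}

```bash
mkdir -p pics; ls
cat > h.py <<'E'
import numpy as np, cv2
from plant import robot
def cam(n):
    p=robot.camera_params(n); f=200/np.tan(np.radians(p['fov_y'])/2)
    return p,f
def proj(n,X):
    p,f=cam(n); c=np.array(p['R'])@np.array(X)+np.array(p['t']); return (f*c[0]/c[2]+p['cx'], f*c[1]/c[2]+p['cy'])
def ray(n,u,v):
    p,f=cam(n); R=np.array(p['R']); t=np.array(p['t'])
    return -R.T@t, R.T@np.array([(u-p['cx'])/f,(v-p['cy'])/f,1])
def atz(n,u,v,z):
    o,d=ray(n,u,v); return o+d*(z-o[2])/d[2]
E
python3 - <<'E'
from h import *
s=robot.read_state(); print(s)
for n in ('scene','top'):
    im=robot.read_camera(n); cv2.imwrite(f'pics/{n}0.png',im); p=robot.camera_params(n); print(n,p)
E
```

```text
pics
{'t': 0.0, 'q': array([ 1.12561463e+00,  1.31150703e-01,  1.48931012e+00, -2.59404727e-05,
        1.52296861e+00, -8.53767496e-02]), 'dq': array([-0.00036733,  0.00076118, -0.00050431, -0.00048403,  0.00070425,
        0.00110496]), 'joint_torque': array([ 3.57257755e-03, -5.59840536e+01, -4.91768789e+01,  7.73963076e-02,
        3.53456615e-02, -1.52497364e-04]), 'tool_pos': array([0.2109879 , 0.56108124, 0.22557673]), 'orientation': array([-1.55408054,  0.28274262, -0.2820221 ]), 'force': array([-0.74221546, -0.14301983,  0.595515  ]), 'wrist_torque': array([-0.00015794,  0.02076429,  0.00211985]), 'opening': 0.09315150740449586}
scene {'fov_y': 51.3951662145997, 'cx': 319.7583725684442, 'cy': 206.92245298968876, 'R': array([[ 0.81899628,  0.57361497, -0.01452428],
       [ 0.35743141, -0.5298082 , -0.76912032],
       [-0.44887401,  0.62471525, -0.63893895]]), 't': array([-0.42241246, -0.14676694,  1.40380244])}
top {'fov_y': 54.762674092612684, 'cx': 315.43228809478325, 'cy': 202.60226430964184, 'R': array([[ 1.04574889e-02, -9.99944824e-01, -9.94835144e-04],
       [-9.82343386e-01, -1.00875518e-02, -1.86814651e-01],
       [ 1.86794308e-01,  2.93088186e-03, -9.82394674e-01]]), 't': array([-0.01668572,  0.53976463,  0.9519411 ])}
```

View pics/scene0.png

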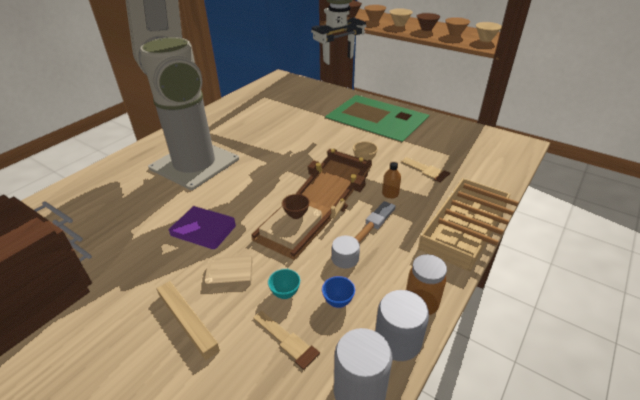

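View pics/top0.png

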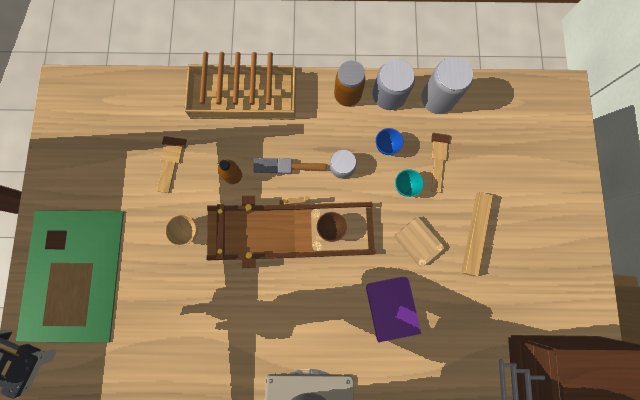

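Run:
```python
from h import *
im=cv2.imread('pics/top0.png'); cv2.imwrite('pics/top0c.png',cv2.resize(im[190:272,195:390],None,fx=4,fy=4,interpolation=cv2.INTER_CUBIC))
im=cv2.imread('pics/scene0.png'); cv2.imwrite('pics/scene0c.png',cv2.resize(im[140:260,240:400],None,fx=5,fy=5,interpolation=cv2.INTER_CUBIC)[:600])
```

```text
(no output)
```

View pics/top0c.png

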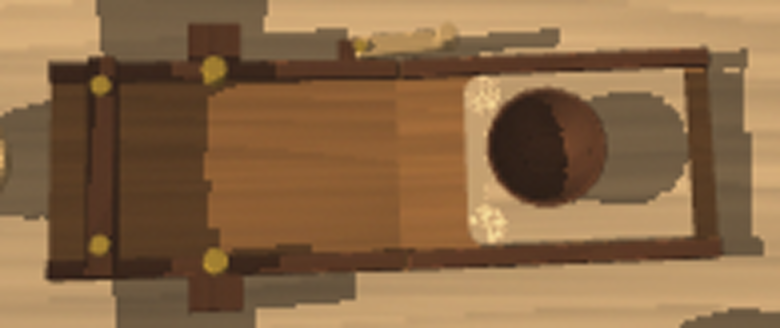

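View pics/scene0c.png

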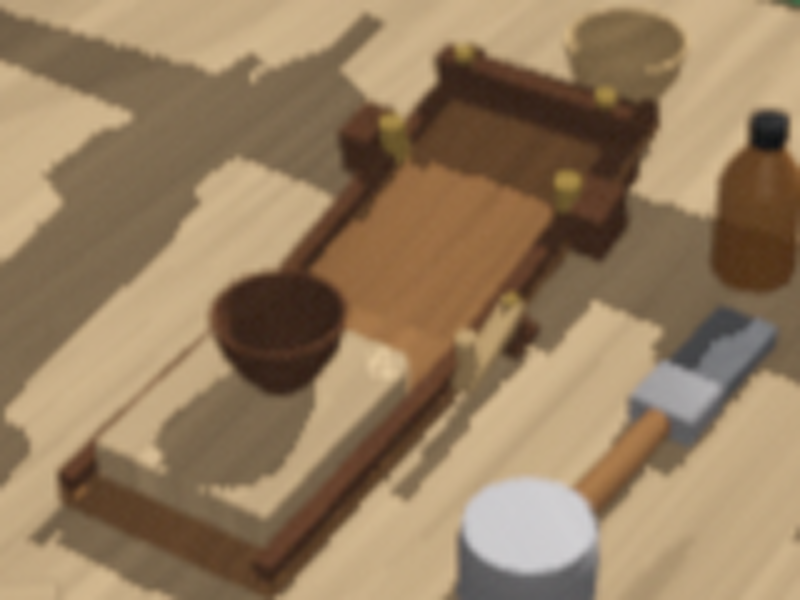

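```bash
cat > rk.py <<'E'
from h import *
from scipy.optimize import least_squares
A=0.16
def ramp(s,y,h): # slope coords to rack
    return np.array([s*np.cos(A)-h*np.sin(A), y, 0.012+s*np.sin(A)+h*np.cos(A)])
def toW(p,P):
    x,y,th=p; c,s=np.cos(th),np.sin(th)
    return np.array([x+c*P[0]-s*P[1], y+s*P[0]+c*P[1], P[2]])
def draw(p,n,im,k,o,extra=()):
    def L(a,b,col=(0,255,0)):
        q=[tuple(int(round(((c-oo+.5)*k-.5)*16)) for c,oo in zip(proj(n,toW(p,X)),o)) for X in (a,b)]
        cv2.line(im,q[0],q[1],col,1,cv2.LINE_AA,4)
    for y in (-.0695,-.0575,.0575,.0695):
        L(np.array([-.21,y,.024]),np.array([-.001,y,.024])); L(ramp(0.001,y,.012),ramp(.225,y,.012))
    L(np.array([0,-.0575,.012]),np.array([0,.0575,.012]),(255,0,0))
    L(np.array([-.21,-.0695,.012]),np.array([-.21,.0695,.012]),(255,0,0))
    L(ramp(.225,-.0575,0),ramp(.225,.0575,0),(255,0,0))
    for y in (-1,1):
        L(ramp(.120,y*.0615,0),ramp(.120,y*.0615,.032),(0,0,255))
    L(ramp(.0255,-.076,0),ramp(.0255,-.076,.018),(0,255,255))
    for a,b,c in extra: L(a,b,c)
E
python3 - <<'E'
from rk import *
T=lambda u,v:((u+.5)/4-.5+195,(v+.5)/4-.5+190)
S=lambda u,v:((u+.5)/5-.5+240,(v+.5)/5-.5+140)
obs=[('top',T(707,50),np.array([-.21,-.0695,.024])),('top',T(721,240),np.array([-.21,.0695,.024])),
('top',T(50,62),ramp(.225,-.0695,.012)),('top',T(47,264),ramp(.225,.0695,.012)),
('top',T(399,160),np.array([0,0,.012])),
('scene',S(262,562),np.array([-.21,-.0635,.024])),('scene',S(72,472),np.array([-.21,.0635,.024]))]
def f(p): return np.concatenate([np.array(proj(n,toW(p,X)))-uv for n,uv,X in obs])
best=least_squares(f,[0.45,0.05,np.pi/2],loss='soft_l1',x_scale=[.01,.01,.01])
print(best.x,f(best.x).reshape(-1,2).round(2)); p=best.x
np.save('rack.npy',p)
im=cv2.imread('pics/top0c.png');draw(p,'top',im,4,(195,190));cv2.imwrite('pics/o1.png',im)
im=cv2.imread('pics/scene0c.png');draw(p,'scene',im,5,(240,140));cv2.imwrite('pics/o2.png',im)
E
```

```text
[0.47349309 0.04549982 1.61204945] [[ 0.43 -1.38]
 [ 0.03  3.52]
 [-0.31 -1.95]
 [-0.76  2.02]
 [-0.43 -0.02]
 [ 0.38  0.95]
 [-0.82  0.55]]
```

View pics/o1.png

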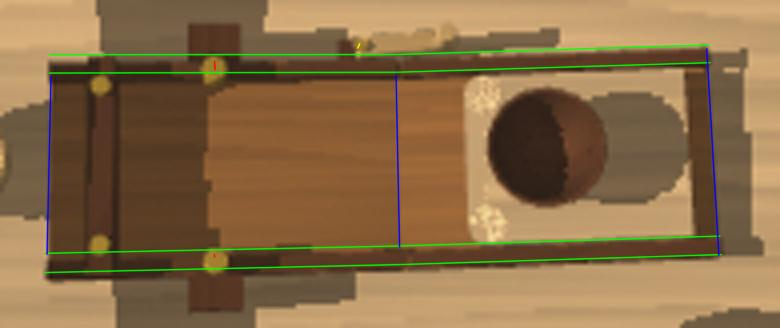

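View pics/o2.png

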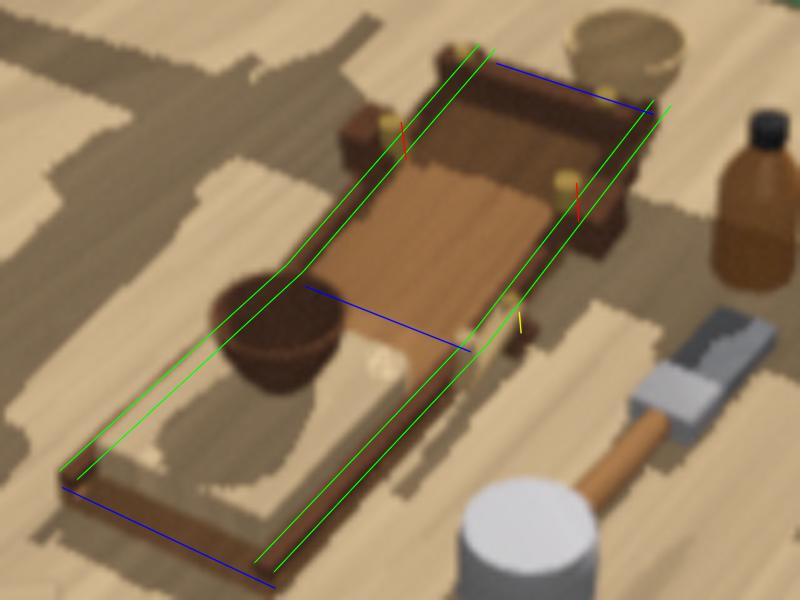

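Run:
```python
from h import *
im=cv2.imread('pics/top0.png')
a=cv2.resize(im[196:266,200:300],None,fx=8,fy=8,interpolation=cv2.INTER_NEAREST);cv2.imwrite('pics/a.png',a)
a=cv2.resize(im[196:266,285:385],None,fx=8,fy=8,interpolation=cv2.INTER_NEAREST);cv2.imwrite('pics/b.png',a)
im=cv2.imread('pics/scene0.png')
a=cv2.resize(im[145:215,300:380],None,fx=8,fy=8,interpolation=cv2.INTER_NEAREST);cv2.imwrite('pics/c.png',a)
a=cv2.resize(im[190:262,250:350],None,fx=8,fy=8,interpolation=cv2.INTER_NEAREST);cv2.imwrite('pics/d.png',a)
```

```text
(no output)
```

View pics/a.png

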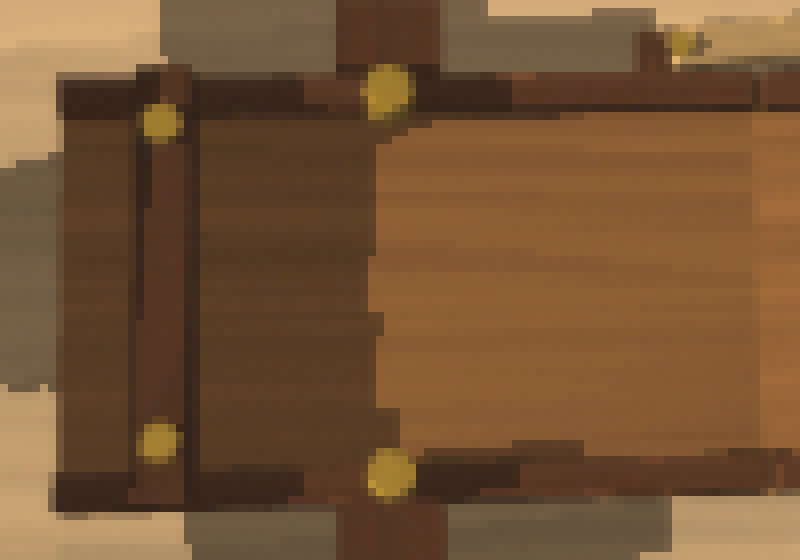

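View pics/b.png

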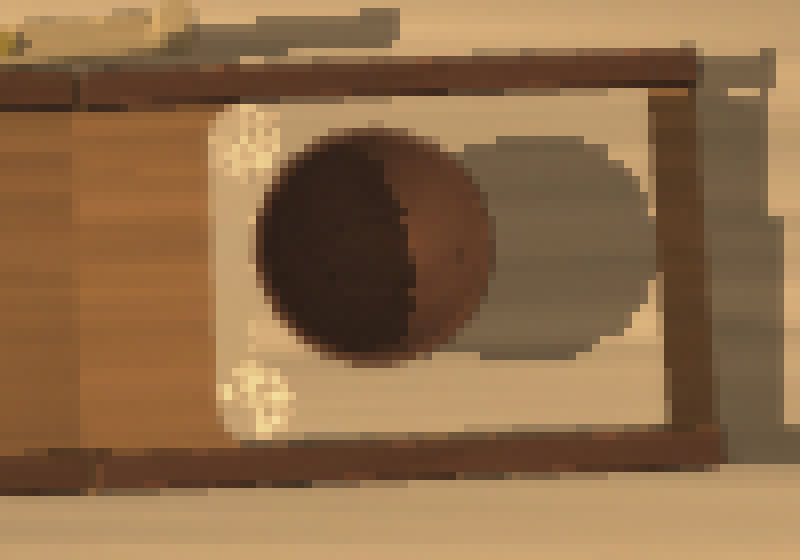

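View pics/c.png

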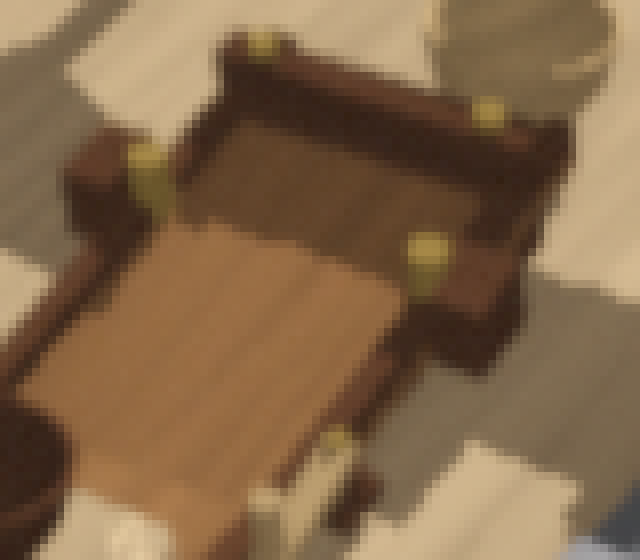

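View pics/d.png

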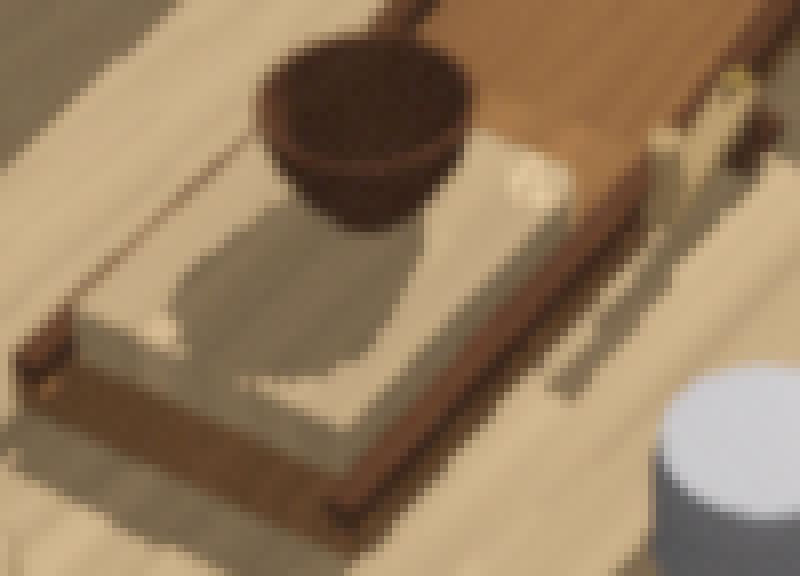

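Run:
```python
from rk import *
O={'a':('top',200,196),'b':('top',285,196),'c':('scene',300,145),'d':('scene',250,190)}
def P(k,u,v): n,x,y=O[k]; return n,np.array([u/8+x-.5,v/8+y-.5])
R=lambda x,y,z:np.array([x,y,z])
obs=[(P('b',697,48),R(-.21,-.0695,.024),'b out R'),(P('b',697,88),R(-.21,-.0575,.024),''),(P('b',719,428),R(-.21,.0575,.024),''),(P('b',720,465),R(-.21,.0695,.024),''),
(P('a',752,110),R(0,-.0575,.024),'knee rail in'),(P('a',755,72),R(0,-.0695,.024),''),(P('a',770,455),R(0,.0575,.024),'knee L'),
(P('a',62,80),ramp(.225,-.0695,.012),'ramp end'),(P('a',62,118),ramp(.225,-.0575,.012),''),(P('a',57,472),ramp(.225,.0575,.012),''),(P('a',52,510),ramp(.225,.0695,.012),''),
(P('a',757,280),R(0,0,.012),'knee floor'),
(P('d',358,552),R(-.21,-.0695,0),'sc'),(P('d',20,400),R(-.21,.0695,0),'sc'),(P('d',20,350),R(-.21,.0695,.024),'sc'),(P('d',325,500),R(-.21,-.0575,.024),'sc')]
def f(p): return np.concatenate([(np.array(proj(o[0],toW(p,X)))-o[1]) for o,X,_ in obs])
best=least_squares(f,[0.45,0.05,np.pi/2],loss='soft_l1',x_scale=[.01,.01,.01])
p=best.x;print(p)
for r,o in zip(f(p).reshape(-1,2).round(2),obs): print(r,o[2])
def g(p): return np.concatenate([(np.array(proj(o[0],toW(p,X)))-o[1]) for o,X,_ in obs if o[0]=='top'])
print(least_squares(g,p,x_scale=[.01]*3).x)
np.save('rack.npy',p)
im=cv2.imread('pics/top0c.png');draw(p,'top',im,4,(195,190));cv2.imwrite('pics/o1.png',im)
im=cv2.imread('pics/scene0c.png');draw(p,'scene',im,5,(240,140));cv2.imwrite('pics/o2.png',im)
```

```text
[0.47011743 0.04504506 1.6193183 ]
[ 0.15 -0.06] b out R
[ 0.44 -0.64] 
[0.58 0.22] 
[0.76 0.23] 
[-0.26 -0.42] knee rail in
[-0.76 -0.1 ] 
[-1.3  -0.06] knee L
[-0.55 -0.41] ramp end
[-0.62 -0.57] 
[-0.66  0.32] 
[-0.1  0.4] 
[-0.04  0.37] knee floor
[0.04 1.62] sc
[-0.24  0.67] sc
[-1.32  0.4 ] sc
[-0.26 -0.27] sc
[0.47001305 0.04452611 1.61919874]
```

View pics/o1.png

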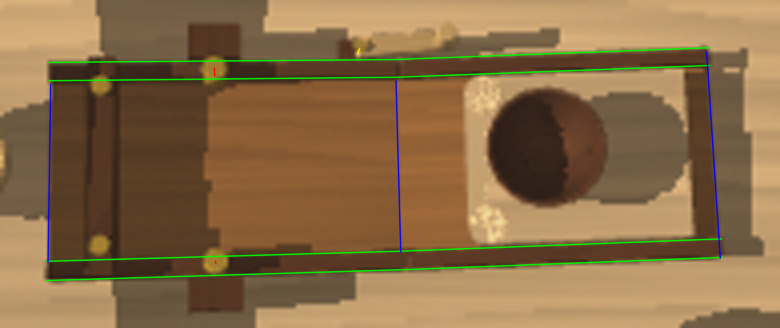

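View pics/o2.png

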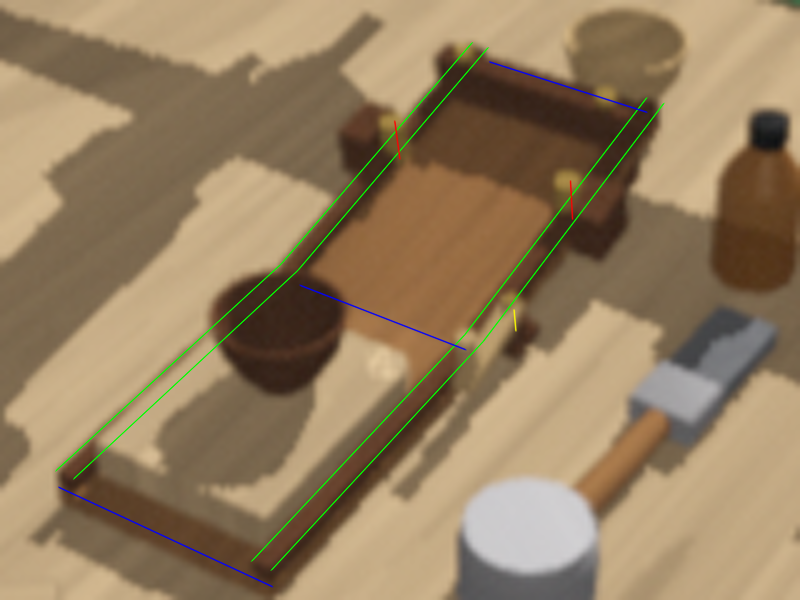

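```bash
cat >> rk.py <<'E'
p=np.load('rack.npy')
def toR(W):
    x,y,th=p; d=np.array(W[:2])-[x,y]; c,s=np.cos(th),np.sin(th)
    return np.array([c*d[0]+s*d[1],-s*d[0]+c*d[1],W[2]])
def atramp(n,u,v,h): # ray hits plane at height h above ramp; returns slope coords
    o,d=ray(n,u,v); o=toR(o); d=toR(d+np.array([p[0],p[1],0]))
    nrm=np.array([-np.sin(A),0,np.cos(A)]); q0=np.array([0,0,.012])+h*nrm
    X=o+d*(nrm@(q0-o))/(nrm@d); e=X-np.array([0,0,.012])
    return np.array([e[0]*np.cos(A)+e[2]*np.sin(A),X[1],nrm@e])
def atrack(n,u,v,z): return toR(atz(n,u,v,z))
E
python3 - <<'E'
from rk import *
pr=lambda n,X:print(n,(np.array(X)*1000).round(1))
b=lambda u,v:('top',u/8+285-.5,v/8+196-.5); a=lambda u,v:('top',u/8+200-.5,v/8+196-.5)
d=lambda u,v:('scene',u/8+250-.5,v/8+190-.5); c=lambda u,v:('scene',u/8+300-.5,v/8+145-.5)
for uv in [(668,428),(650,92),(208,150),(216,400)]: pr('board top',atrack(*b(*uv),.036))
for uv in [(350,430),(75,300),(345,470)]: pr('sc board',atrack(*d(*uv),.036))
for uv in [(257,247),(495,247),(375,128),(375,365)]: pr('rim',atrack(*b(*uv),.082))
for u in (185,198): 
  for h in (0,.032): pr(f'stop {u} h{h}',atramp(*a(u,300),h))
pr('stop sc bottom',atramp(*c(345,165),0));pr('stop sc top',atramp(*c(345,105),.032))
pr('peg top',atramp(*b(175,20),.050)); pr('pegtop sc',atramp(*d(668,135),.050)); pr('pivot sc',atramp(*d(740,80),.025));pr('pivot top',atramp(*a(685,43),.025))
for pt in [(388,92),(391,474)]: pr('roller',atramp(*a(*pt),.032))
E
```

```text
board top [-190.3   57.    36. ]
board top [-191.3  -53.    36. ]
board top [-45.4 -39.3  36. ]
board top [-45.1  42.4  36. ]
sc board [-190.4  -54.9   36. ]
sc board [-187.9   58.    36. ]
sc board [-205.7  -63.8   36. ]
rim [-59.9  -0.8  82. ]
rim [-133.8    2.    82. ]
rim [-98.3 -36.9  82. ]
rim [-94.9  37.1  82. ]
stop 185 h0 [185.5   2.    0. ]
stop 185 h0.032 [183.1   5.7  32. ]
stop 198 h0 [181.4   2.    0. ]
stop 198 h0.032 [179.2   5.7  32. ]
stop sc bottom [176.4  10.1  -0. ]
stop sc top [176.4   7.9  32. ]
peg top [-28.9 -78.9  50. ]
pegtop sc [-26.9 -78.9  50. ]
pivot sc [ 26.1 -75.1  25. ]
pivot top [ 24.1 -76.6  25. ]
roller [120.2 -59.9  32. ]
roller [120.   61.6  32. ]
```

```bash
cat >> rk.py <<'E'
from scipy.spatial.transform import Rotation as Ro
def tool():
    s=robot.read_state(); return s, np.array(s['tool_pos']), Ro.from_rotvec(s['orientation']).as_matrix()
def want(Wp, head=None, verbose=True):
    """increments to move TCP to world Wp; head = desired world angle of tool x"""
    s,t,M=tool(); d=M.T@(np.array(Wp)-t)
    h=np.arctan2(M[1,0],M[0,0]); 
    print('lin',d.round(4),'t',s['t'],'tcp',t.round(4),'heading x',round(h,4))
    if head is not None:
        for k in (head,head+np.pi):
            dl=(k-h+np.pi)%(2*np.pi)-np.pi; print(' dheading',round(dl,4),'yaw',round(-dl if M[2,1]<0 else dl,4))
def rep():
    s,t,M=tool(); th=p[2]; f=np.array(s['force'])
    r=toR(t); print('t',round(s['t'],2),'rack tcp',(r*1000).round(1),'head-rack',round(np.arctan2(M[1,0],M[0,0])-th,4),'F rack',np.round([np.cos(th)*f[0]+np.sin(th)*f[1],-np.sin(th)*f[0]+np.cos(th)*f[1],f[2]],2),'open',round(s['opening'],4),'q6',round(s['q'][5],3))
E
python3 - <<'E'
from rk import *
s,t,M=tool(); print(M.round(3)); rep()
want(toW(p,[-.210,0.001,.12]),p[2])
print(toW(p,[-.210,0.001,.12]))
E
```

```text
[[ 0.936 -0.001  0.352]
 [-0.352 -0.002  0.936]
 [-0.    -1.    -0.002]]
t 0.1 rack tcp [528.1 233.8 225.7] head-rack -1.9791 F rack [-0.08  0.05 -0.92] open 0.0929 q6 -0.085
lin [ 0.5067  0.1066 -0.5848] t 0.1 tcp [0.211  0.5612 0.2257] heading x -0.3598
 dheading 1.9791 yaw -1.9791
 dheading -1.1625 yaw 1.1625
[ 0.47930422 -0.16475628  0.12      ]
```

>>> carry_out(increments=[{"linear": [0.035, 0, -0.04], "yaw": 0.1}, {"linear": [0.07, 0, -0.08], "yaw": 0.25}, {"linear": [0.105, 0, -0.12], "yaw": 0.4}, {"linear": [0.14, 0, -0.16], "yaw": 0.55}, {"linear": [0.175, 0, -0.2], "yaw": 0.7}], gripper=0.62, newtons=20)

```text
t: 0.72
tool_pos: [0.3045, 0.3106, 0.2256]
orientation: [-1.409, 0.829, -0.829]
force: [2.3, -0.0, -0.5]
opening: 0.0577
```

Run:
```python
from rk import *
rep()
want(toW(p,[-.210,0.001,.12]),p[2])
```

```text
t 0.72 rack tcp [273.3 152.6 225.6] head-rack -2.6837 F rack [-0.14 -2.33 -0.54] open 0.0577 q6 0.172
lin [ 0.5004  0.1063 -0.0775] t 0.725 tcp [0.3045 0.3106 0.2256] heading x -1.0643
 dheading 2.6837 yaw -2.6837
 dheading -0.4579 yaw 0.4579
```

>>> carry_out(increments=[{"linear": [0.05, 0, -0.008], "yaw": 0.1}, {"linear": [0.1, 0, -0.016], "yaw": 0.2}, {"linear": [0.15, 0, -0.024], "yaw": 0.3}, {"linear": [0.2, 0, -0.032], "yaw": 0.4}, {"linear": [0.25, 0, -0.04], "yaw": 0.458}])

```text
t: 1.35
tool_pos: [0.3909, 0.071, 0.2258]
orientation: [-1.232, 1.175, -1.176]
force: [0.6, 0.4, -0.8]
opening: 0.0574
```

Run:
```python
from rk import *
rep()
want(toW(p,[-.212,0.001,.12]),p[2])
```

```text
t 1.35 rack tcp [ 29.8  77.9 225.8] head-rack -3.1442 F rack [ 0.38 -0.61 -0.81] open 0.0574 q6 0.006
lin [0.2414 0.1062 0.0776] t 1.35 tcp [0.3909 0.071  0.2258] heading x -1.5249
 dheading -3.139 yaw 3.139
 dheading 0.0026 yaw -0.0026
```

>>> carry_out(increments=[{"linear": [0.048, 0, 0.016]}, {"linear": [0.097, 0, 0.031]}, {"linear": [0.145, 0, 0.047]}, {"linear": [0.193, 0, 0.062]}, {"linear": [0.241, 0, 0.0776]}])

```text
$.increments[0]: bad value
```

Run:
```python
from rk import *
rep()
want(toW(p,[-.212,0.001,.05]),p[2])
im=robot.read_camera('top'); cv2.imwrite('pics/t1.png',im[130:330,200:500].repeat(2,0).repeat(2,1))
```

```text
t 1.35 rack tcp [ 29.8  77.9 225.8] head-rack -3.1442 F rack [ 0.38 -0.61 -0.81] open 0.0574 q6 0.006
lin [0.2413 0.1762 0.0776] t 1.35 tcp [0.3909 0.071  0.2258] heading x -1.5249
 dheading -3.139 yaw 3.139
 dheading 0.0026 yaw -0.0026
```

View pics/t1.png

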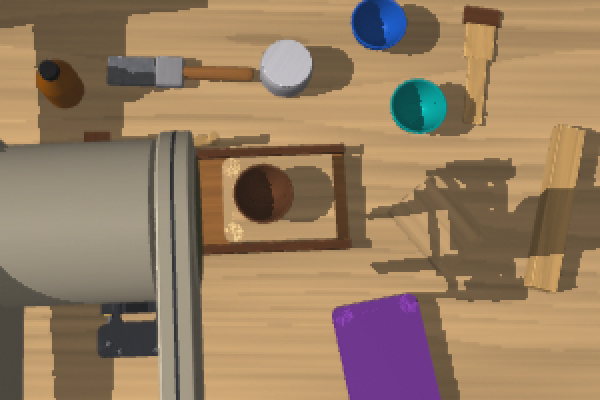

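>>> carry_out(increments=[{"linear": [0.048, 0, 0.016], "yaw": 0}, {"linear": [0.097, 0, 0.031], "yaw": 0}, {"linear": [0.145, 0, 0.047], "yaw": 0}, {"linear": [0.193, 0, 0.062], "yaw": 0}, {"linear": [0.241, 0, 0.0776], "yaw": 0}])

```text
t: 2.02
tool_pos: [0.4798, -0.173, 0.2266]
orientation: [-1.232, 1.178, -1.183]
force: [0.1, -0.2, 0.3]
opening: 0.0574
```

Run:
```python
from rk import *
rep()
want(toW(p,[-.212,0.001,.05]),p[2])
im=robot.read_camera('top'); cv2.imwrite('pics/t2.png',im[130:330,200:500].repeat(2,0).repeat(2,1))
```

```text
t 2.02 rack tcp [-218.3    0.9  226.6] head-rack -3.1498 F rack [-0.23 -0.1   0.33] open 0.0574 q6 -0.483
lin [-0.0072  0.1766 -0.    ] t 2.025 tcp [ 0.4798 -0.173   0.2266] heading x -1.5305
 dheading -3.1334 yaw 3.1334
 dheading 0.0082 yaw -0.0082
```

View pics/t2.png

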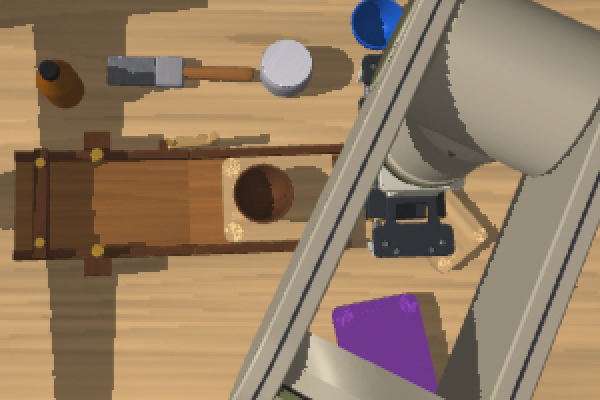

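>>> carry_out(increments=[{"linear": [-0.003, 0.03, 0], "yaw": 0}, {"linear": [-0.004, 0.06, 0], "yaw": 0}, {"linear": [-0.004, 0.09, 0], "yaw": -0.008}, {"linear": [-0.004, 0.12, 0], "yaw": -0.008}, {"linear": [-0.004, 0.145, 0], "yaw": -0.008}])

```text
t: 2.7
tool_pos: [0.4798, -0.1744, 0.0794]
orientation: [-1.238, 1.173, -1.179]
force: [-0.0, -0.2, -0.3]
opening: 0.0577
```

Run:
```python
from rk import *
rep()
want(toW(p,[-.212,0.001,.026]),p[2])
im=robot.read_camera('scene'); cv2.imwrite('pics/s2.png',cv2.resize(im[120:270,220:400],None,fx=4,fy=4))
```

```text
t 2.7 rack tcp [-219.7    1.    79.4] head-rack -3.1437 F rack [-0.15  0.05 -0.25] open 0.0577 q6 -0.488
lin [-0.0081  0.0533  0.0001] t 2.7 tcp [ 0.4798 -0.1744  0.0794] heading x -1.5243
 dheading -3.1395 yaw 3.1395
 dheading 0.0021 yaw -0.0021
```

View pics/s2.png

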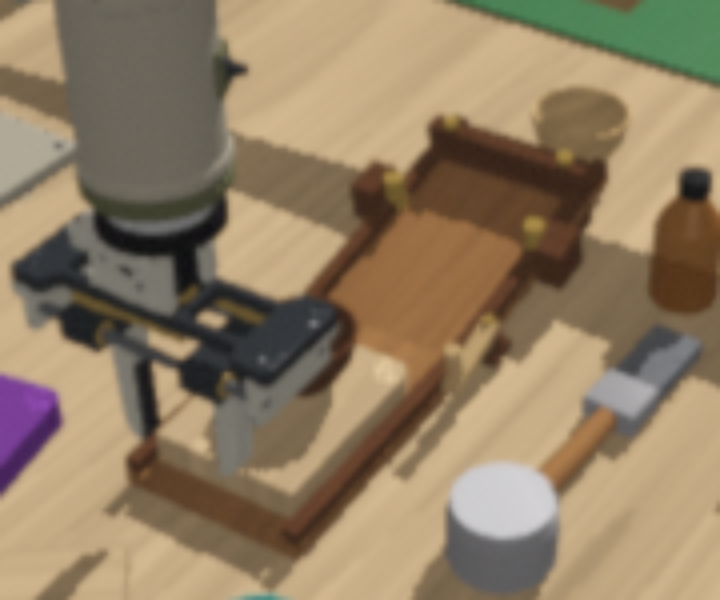

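>>> carry_out(increments=[{"linear": [0, 0.015, 0], "yaw": 0}, {"linear": [0, 0.03, 0], "yaw": 0}, {"linear": [0, 0.045, 0], "yaw": -0.002}, {"linear": [0, 0.053, 0], "yaw": -0.002}, {"linear": [0, 0.053, 0], "yaw": -0.002}])

```text
t: 3.38
tool_pos: [0.4771, -0.1737, 0.0223]
orientation: [-1.24, 1.177, -1.173]
force: [0.5, -0.4, -0.2]
opening: 0.0574
```

>>> carry_out(increments=[{"linear": [-0.003, 0, 0], "yaw": 0}, {"linear": [-0.006, 0, 0], "yaw": 0}, {"linear": [-0.009, 0, 0], "yaw": 0}, {"linear": [-0.012, 0, 0], "yaw": 0}, {"linear": [-0.015, 0, 0], "yaw": 0}])

```text
t: 4.0
tool_pos: [0.4764, -0.1584, 0.0223]
orientation: [-1.24, 1.176, -1.173]
force: [-0.8, -0.3, 0.7]
opening: 0.0577
```

Run:
```python
from rk import *
rep()
```

```text
t 4.0 rack tcp [-203.5    3.6   22.3] head-rack -3.1415 F rack [-0.22  0.84  0.66] open 0.0577 q6 -0.463
```

>>> carry_out(increments=[{"linear": [-0.001, -0.002, 0.001], "yaw": 0}, {"linear": [-0.002, -0.004, 0.002], "yaw": 0}, {"linear": [-0.003, -0.005, 0.003], "yaw": 0}, {"linear": [-0.004, -0.005, 0.003], "yaw": 0}, {"linear": [-0.005, -0.005, 0.003], "yaw": 0}])

```text
t: 4.62
tool_pos: [0.4795, -0.1538, 0.0276]
orientation: [-1.241, 1.175, -1.174]
force: [0.4, -3.6, 2.1]
opening: 0.058
```

Run:
```python
from rk import *
rep()
```

```text
t 4.62 rack tcp [-199.1    0.3   27.6] head-rack -3.1416 F rack [-3.59 -0.26  2.14] open 0.058 q6 -0.451
```

>>> carry_out(increments=[{"linear": [-0.003, 0, 0], "yaw": 0}, {"linear": [-0.006, 0, 0], "yaw": 0}, {"linear": [-0.009, 0, 0], "yaw": 0}, {"linear": [-0.012, 0, 0], "yaw": 0}, {"linear": [-0.015, 0, 0], "yaw": 0}])

```text
t: 5.25
tool_pos: [0.4789, -0.1387, 0.0276]
orientation: [-1.241, 1.175, -1.175]
force: [1.3, -2.2, 1.4]
opening: 0.0581
```

Run:
```python
from rk import *
rep()
im=robot.read_camera('scene'); cv2.imwrite('pics/s3.png',cv2.resize(im[120:270,220:400],None,fx=4,fy=4))
```

```text
t 5.25 rack tcp [-183.9    0.2   27.6] head-rack -3.1416 F rack [-2.21 -1.22  1.44] open 0.0581 q6 -0.424
```

View pics/s3.png

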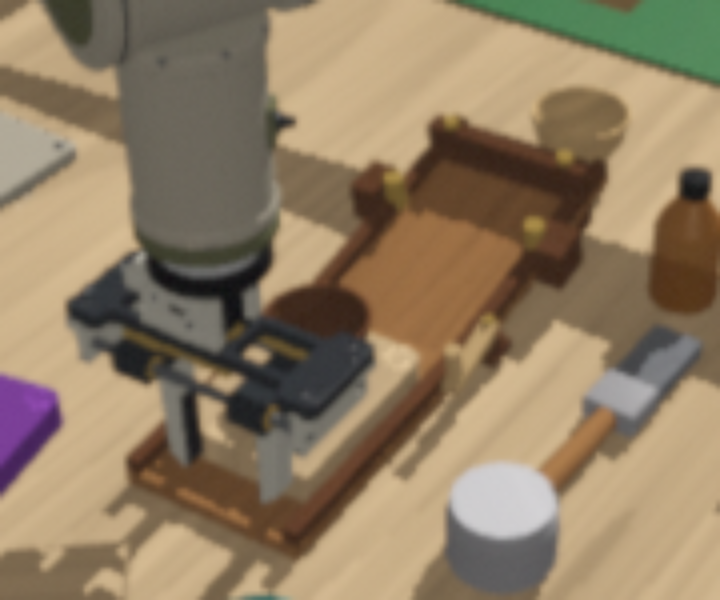

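>>> carry_out(increments=[{"linear": [-0.003, 0, 0], "yaw": 0}, {"linear": [-0.007, 0, 0], "yaw": 0}, {"linear": [-0.011, 0, 0], "yaw": 0}, {"linear": [-0.015, 0, 0], "yaw": 0}, {"linear": [-0.018, 0, 0], "yaw": 0}])

```text
t: 5.92
tool_pos: [0.478, -0.1201, 0.0276]
orientation: [-1.24, 1.175, -1.174]
force: [0.0, -3.7, 2.7]
opening: 0.0572
```

>>> carry_out(increments=[{"linear": [-0.003, 0, 0], "yaw": 0}, {"linear": [-0.007, 0, 0], "yaw": 0}, {"linear": [-0.011, 0, 0], "yaw": 0}, {"linear": [-0.015, 0, 0], "yaw": 0}, {"linear": [-0.018, 0, 0], "yaw": 0}])

```text
t: 6.55
tool_pos: [0.4772, -0.102, 0.0276]
orientation: [-1.24, 1.175, -1.175]
force: [1.2, -4.2, 2.8]
opening: 0.0577
```

Run:
```python
from rk import *
rep()
```

```text
t 6.55 rack tcp [-147.2    0.    27.6] head-rack -3.1413 F rack [-4.23 -0.98  2.75] open 0.0577 q6 -0.355
```

>>> carry_out(increments=[{"linear": [-0.003, 0, 0], "yaw": 0}, {"linear": [-0.006, 0, 0], "yaw": 0}, {"linear": [-0.009, 0, 0], "yaw": 0}, {"linear": [-0.012, 0, 0], "yaw": 0}, {"linear": [-0.015, 0, 0], "yaw": 0}])

```text
t: 7.18
tool_pos: [0.4765, -0.0868, 0.0276]
orientation: [-1.24, 1.175, -1.175]
force: [0.2, -4.6, 3.4]
opening: 0.0582
```

>>> carry_out(increments=[{"linear": [-0.003, 0, 0], "yaw": 0}, {"linear": [-0.006, 0, 0], "yaw": 0}, {"linear": [-0.009, 0, 0], "yaw": 0}, {"linear": [-0.012, 0, 0], "yaw": 0}, {"linear": [-0.015, 0, 0], "yaw": 0}])

```text
t: 7.8
tool_pos: [0.4758, -0.0717, 0.0275]
orientation: [-1.24, 1.175, -1.175]
force: [0.3, -4.9, 4.4]
opening: 0.0578
```

>>> carry_out(increments=[{"linear": [-0.003, 0, 0], "yaw": 0}, {"linear": [-0.006, 0, 0], "yaw": 0}, {"linear": [-0.009, 0, 0], "yaw": 0}, {"linear": [-0.012, 0, 0], "yaw": 0}, {"linear": [-0.015, 0, 0], "yaw": 0}])

```text
t: 8.43
tool_pos: [0.4751, -0.0565, 0.0275]
orientation: [-1.24, 1.174, -1.175]
force: [0.6, -4.5, 4.0]
opening: 0.0576
```

Run:
```python
from rk import *
rep()
im=robot.read_camera('scene'); cv2.imwrite('pics/s4.png',cv2.resize(im[120:270,220:400],None,fx=4,fy=4))
im=robot.read_camera('top'); cv2.imwrite('pics/t4.png',cv2.resize(im[190:272,195:390],None,fx=4,fy=4))
```

```text
t 8.43 rack tcp [-1.017e+02 -1.000e-01  2.750e+01] head-rack -3.1413 F rack [-4.56 -0.35  3.99] open 0.0576 q6 -0.266
```

View pics/s4.png

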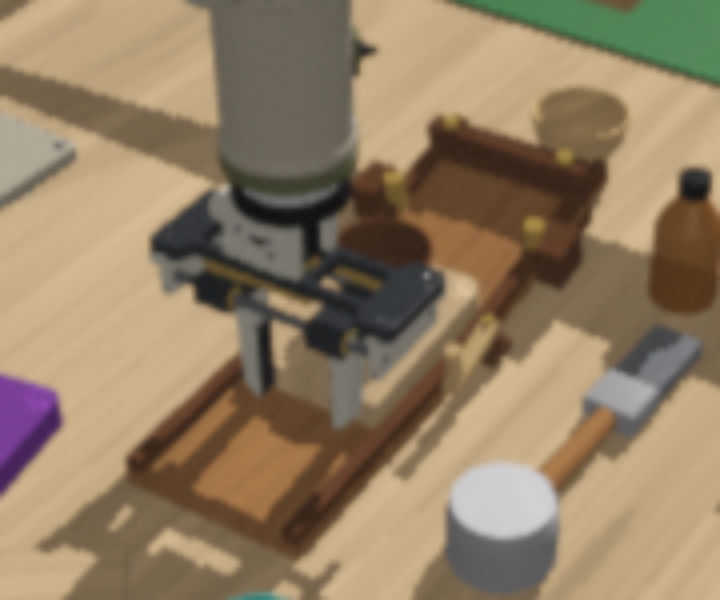

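View pics/t4.png

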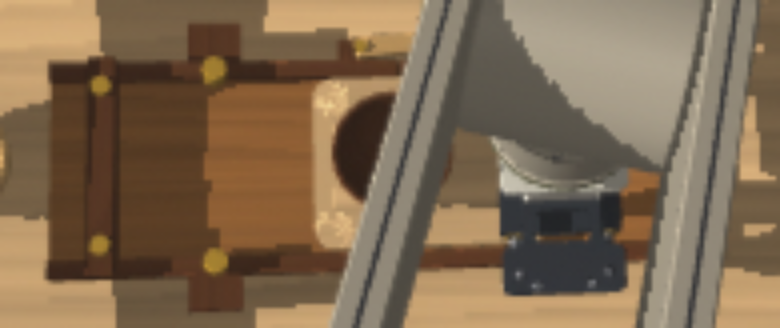

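>>> carry_out(increments=[{"linear": [-0.003, -0.0003, 0], "yaw": 0}, {"linear": [-0.006, -0.0006, 0], "yaw": 0}, {"linear": [-0.009, -0.0009, 0], "yaw": 0}, {"linear": [-0.012, -0.0012, 0], "yaw": 0}, {"linear": [-0.015, -0.0015, 0], "yaw": 0}])

```text
t: 9.15
tool_pos: [0.474, -0.0409, 0.0285]
orientation: [-1.241, 1.175, -1.174]
force: [0.0, -2.4, -1.6]
opening: 0.0575
```

>>> carry_out(increments=[{"linear": [-0.003, -0.0003, 0], "yaw": 0}, {"linear": [-0.006, -0.0006, 0], "yaw": 0}, {"linear": [-0.009, -0.0009, 0], "yaw": 0}, {"linear": [-0.012, -0.0012, 0], "yaw": 0}, {"linear": [-0.015, -0.0015, 0], "yaw": 0}])

```text
t: 9.78
tool_pos: [0.4733, -0.0257, 0.03]
orientation: [-1.241, 1.175, -1.174]
force: [-0.1, -2.6, -0.9]
opening: 0.0578
```

>>> carry_out(increments=[{"linear": [-0.003, -0.0003, 0], "yaw": 0}, {"linear": [-0.006, -0.0006, 0], "yaw": 0}, {"linear": [-0.009, -0.0009, 0], "yaw": 0}, {"linear": [-0.012, -0.0012, 0], "yaw": 0}, {"linear": [-0.015, -0.0015, 0], "yaw": 0}])

```text
t: 10.4
tool_pos: [0.4725, -0.0105, 0.0314]
orientation: [-1.241, 1.175, -1.174]
force: [-0.0, -2.5, -0.9]
opening: 0.0576
```

Run:
```python
from rk import *
rep()
```

```text
t 10.4 rack tcp [-55.6   0.3  31.4] head-rack -3.1411 F rack [-2.49  0.15 -0.91] open 0.0576 q6 -0.172
```

>>> carry_out(increments=[{"linear": [-0.0025, 0, 0], "yaw": 0}, {"linear": [-0.005, 0, 0], "yaw": 0}, {"linear": [-0.0075, 0, 0], "yaw": 0}, {"linear": [-0.01, 0, 0], "yaw": 0}])

```text
t: 10.9
tool_pos: [0.4721, -0.0004, 0.0314]
orientation: [-1.241, 1.175, -1.174]
force: [-1.0, -1.6, -0.6]
opening: 0.0572
```

>>> carry_out(increments=[{"linear": [-0.0025, 0, 0], "yaw": 0}, {"linear": [-0.005, 0, 0], "yaw": 0}, {"linear": [-0.0075, 0, 0], "yaw": 0}, {"linear": [-0.01, 0, 0], "yaw": 0}])

```text
t: 11.4
tool_pos: [0.4716, 0.0098, 0.0313]
orientation: [-1.241, 1.175, -1.174]
force: [0.6, -2.7, -1.3]
opening: 0.0574
```

Run:
```python
from rk import *
rep()
im=robot.read_camera('top'); cv2.imwrite('pics/t5.png',cv2.resize(im[190:272,195:390],None,fx=4,fy=4))
```

```text
t 11.4 rack tcp [-35.3   0.2  31.3] head-rack -3.141 F rack [-2.73 -0.5  -1.3 ] open 0.0574 q6 -0.13
```

View pics/t5.png

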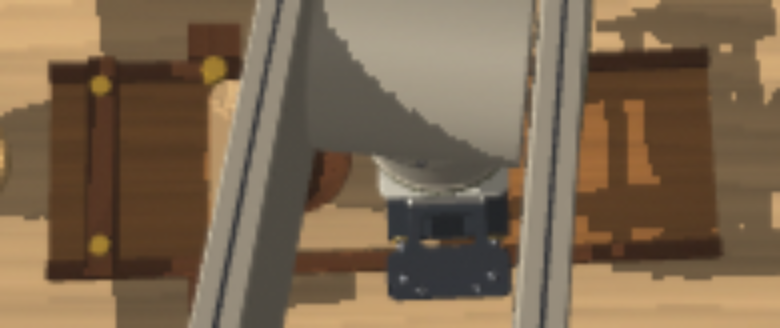

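>>> carry_out(increments=[{"linear": [-0.002, 0, 0], "yaw": 0}, {"linear": [-0.004, 0, 0], "yaw": 0}, {"linear": [-0.006, 0, 0], "yaw": 0}, {"linear": [-0.008, 0, 0], "yaw": 0}])

```text
t: 11.95
tool_pos: [0.4713, 0.0175, 0.0314]
orientation: [-1.241, 1.175, -1.175]
force: [0.2, -6.0, -1.0]
opening: 0.0575
```

>>> carry_out(increments=[{"linear": [-0.002, 0, 0], "yaw": 0}, {"linear": [-0.004, 0, 0], "yaw": 0}, {"linear": [-0.006, 0, 0], "yaw": 0}, {"linear": [-0.008, 0, 0], "yaw": 0}])

```text
t: 12.45
tool_pos: [0.4709, 0.0255, 0.0313]
orientation: [-1.241, 1.175, -1.175]
force: [0.7, -4.7, -1.3]
opening: 0.0579
```

Run:
```python
from rk import *
rep()
im=robot.read_camera('scene'); cv2.imwrite('pics/s5.png',cv2.resize(im[120:270,220:400],None,fx=4,fy=4))
```

```text
t 12.45 rack tcp [-19.5   0.1  31.3] head-rack -3.1412 F rack [-4.77 -0.42 -1.33] open 0.0579 q6 -0.095
```

View pics/s5.png

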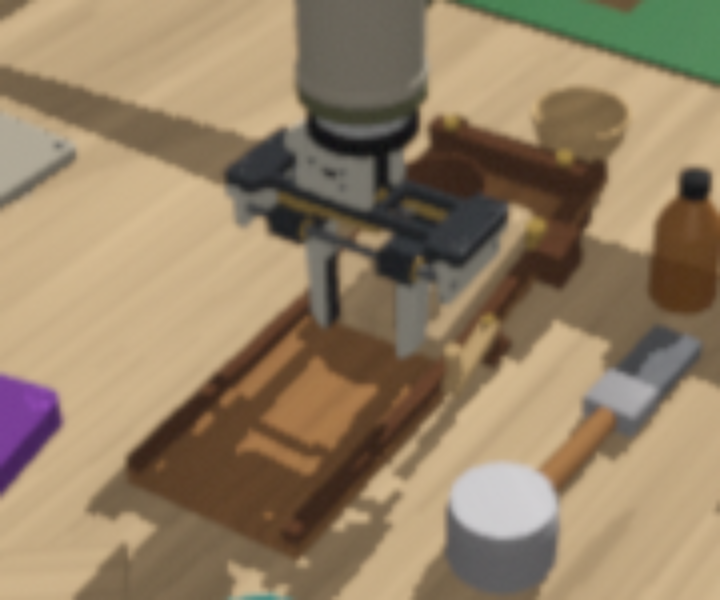

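>>> carry_out(increments=[{"linear": [-0.0025, -0.0003, 0], "yaw": 0}, {"linear": [-0.005, -0.0006, 0], "yaw": 0}, {"linear": [-0.0075, -0.0009, 0], "yaw": 0}, {"linear": [-0.01, -0.0012, 0], "yaw": 0}])

```text
t: 13.0
tool_pos: [0.4703, 0.036, 0.0324]
orientation: [-1.241, 1.175, -1.174]
force: [1.2, -3.9, -1.9]
opening: 0.0578
```

>>> carry_out(increments=[{"linear": [-0.0025, -0.0004, 0], "yaw": 0}, {"linear": [-0.005, -0.0008, 0], "yaw": 0}, {"linear": [-0.0075, -0.0012, 0], "yaw": 0}, {"linear": [-0.01, -0.0016, 0], "yaw": 0}])

```text
t: 13.5
tool_pos: [0.4698, 0.0461, 0.034]
orientation: [-1.241, 1.175, -1.175]
force: [0.4, -4.6, -1.7]
opening: 0.0579
```

Run:
```python
from rk import *
rep()
```

```text
t 13.5 rack tcp [ 1.1  0.2 34. ] head-rack -3.1411 F rack [-4.65 -0.19 -1.72] open 0.0579 q6 -0.052
```

>>> carry_out(increments=[{"linear": [-0.0025, -0.0004, 0], "yaw": 0}, {"linear": [-0.005, -0.0008, 0], "yaw": 0}, {"linear": [-0.0075, -0.0012, 0], "yaw": 0}, {"linear": [-0.01, -0.0016, 0], "yaw": 0}])

```text
t: 14.0
tool_pos: [0.4693, 0.0563, 0.0356]
orientation: [-1.241, 1.175, -1.174]
force: [0.3, -4.4, -1.9]
opening: 0.0576
```

>>> carry_out(increments=[{"linear": [-0.001, -0.0002, 0], "yaw": 0}, {"linear": [-0.002, -0.0003, 0], "yaw": 0}, {"linear": [-0.003, -0.0005, 0], "yaw": 0}, {"linear": [-0.004, -0.0006, 0], "yaw": 0}])

```text
t: 14.5
tool_pos: [0.4691, 0.0603, 0.0361]
orientation: [-1.241, 1.175, -1.174]
force: [0.1, -4.2, -3.1]
opening: 0.0578
```

Run:
```python
from rk import *
rep()
im=robot.read_camera('top'); cv2.imwrite('pics/t6.png',cv2.resize(im[190:272,195:390],None,fx=4,fy=4))
```

```text
t 14.5 rack tcp [15.3  0.2 36.1] head-rack -3.1411 F rack [-4.17  0.1  -3.14] open 0.0578 q6 -0.022
```

View pics/t6.png

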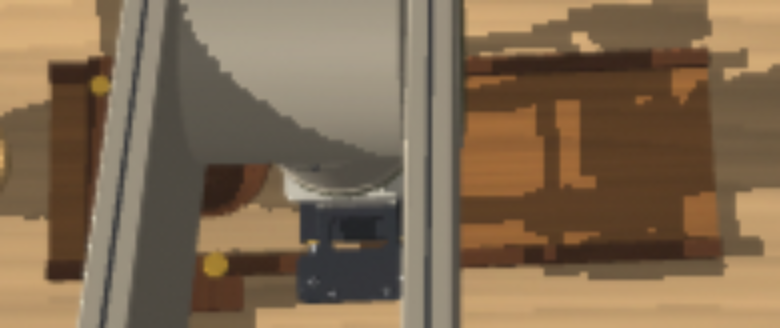

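>>> carry_out(increments=[{"linear": [-0.001, 0, 0], "yaw": 0}, {"linear": [-0.002, 0, 0], "yaw": 0}, {"linear": [-0.003, 0, 0], "yaw": 0}, {"linear": [-0.004, 0, 0], "yaw": 0}])

```text
t: 15.05
tool_pos: [0.4693, 0.0641, 0.0365]
orientation: [-1.241, 1.174, -1.175]
force: [-0.2, -6.8, 0.3]
opening: 0.0577
```

>>> carry_out(increments=[{"linear": [-0.0007, -0.0001, 0], "yaw": 0}, {"linear": [-0.0014, -0.0002, 0], "yaw": 0}, {"linear": [-0.002, -0.0003, 0], "yaw": 0}])

```text
t: 15.42
tool_pos: [0.4692, 0.066, 0.0369]
orientation: [-1.241, 1.174, -1.175]
force: [0.6, -5.5, -1.0]
opening: 0.0577
```

>>> carry_out(increments=[{"linear": [-0.0006, 0, 0], "yaw": 0}, {"linear": [-0.0012, 0, 0], "yaw": 0}])

```text
t: 15.68
tool_pos: [0.4693, 0.067, 0.037]
orientation: [-1.241, 1.174, -1.176]
force: [1.0, -6.3, -0.2]
opening: 0.0574
```

>>> carry_out(increments=[{"linear": [-0.0005, 0, 0], "yaw": 0}, {"linear": [-0.001, 0, 0], "yaw": 0}])

```text
t: 15.92
tool_pos: [0.4693, 0.0679, 0.0371]
orientation: [-1.242, 1.173, -1.176]
force: [-0.3, -7.3, -1.5]
opening: 0.0576
```

>>> carry_out(increments=[{"linear": [-0.0004, 0, 0], "yaw": 0}, {"linear": [-0.0008, 0, 0], "yaw": 0}])

```text
t: 16.18
tool_pos: [0.4693, 0.0679, 0.0372]
orientation: [-1.243, 1.172, -1.177]
force: [1.8, -10.9, -1.5]
opening: 0.0575
```

>>> carry_out(increments=[{"linear": [-0.0004, 0, 0], "yaw": 0}, {"linear": [-0.0008, 0, 0], "yaw": 0}])

```text
t: 16.42
tool_pos: [0.4694, 0.0679, 0.0372]
orientation: [-1.244, 1.172, -1.178]
force: [0.5, -9.7, -1.5]
opening: 0.0577
```

Run:
```python
from rk import *
rep()
im=robot.read_camera('scene'); cv2.imwrite('pics/s6.png',cv2.resize(im[120:220,280:400],None,fx=6,fy=6))
```

```text
t 16.43 rack tcp [22.9 -0.4 37.2] head-rack -3.1407 F rack [-9.72 -0.01 -1.47] open 0.0577 q6 -0.001
```

View pics/s6.png

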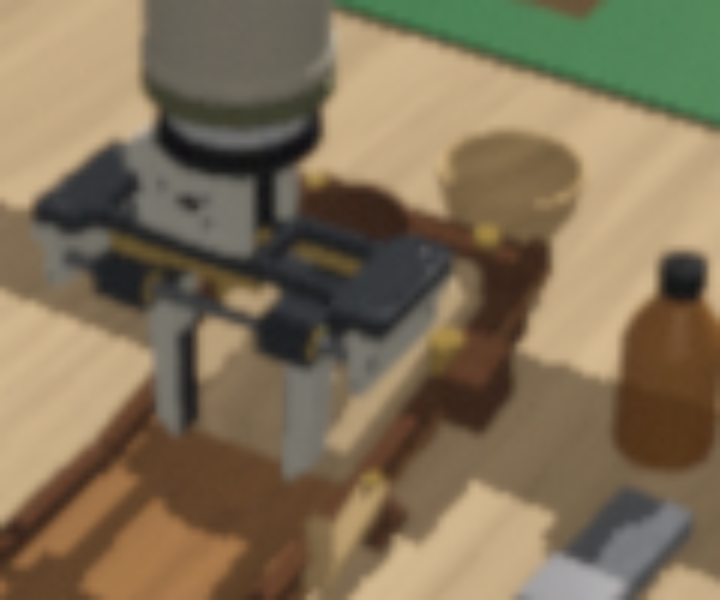

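>>> carry_out(increments=[{"linear": [-0.0007, 0, 0], "yaw": 0}, {"linear": [-0.0009, 0, 0], "yaw": 0}, {"linear": [-0.001, 0, 0], "yaw": 0}, {"linear": [-0.001, 0, 0], "yaw": 0}])

```text
t: 16.98
tool_pos: [0.4694, 0.0679, 0.0372]
orientation: [-1.245, 1.171, -1.179]
force: [0.7, -10.4, -1.4]
opening: 0.0577
```

Run:
```python
from rk import *
rep()
im=robot.read_camera('top'); rep(); robot.read_camera('top'); rep()
cv2.imwrite('pics/t7.png',cv2.resize(im[190:272,195:390],None,fx=4,fy=4))
```

```text
t 16.98 rack tcp [22.9 -0.4 37.2] head-rack -3.1407 F rack [-10.39  -0.22  -1.37] open 0.0577 q6 0.001
t 17.02 rack tcp [22.9 -0.4 37.2] head-rack -3.1407 F rack [-10.98  -0.26  -0.44] open 0.0576 q6 0.001
t 17.07 rack tcp [22.9 -0.4 37.2] head-rack -3.1407 F rack [-10.49  -0.82  -2.01] open 0.0574 q6 0.001
```

>>> carry_out(increments=[{"linear": [-0.001, 0, 0], "yaw": 0}, {"linear": [-0.0012, 0, 0], "yaw": 0}, {"linear": [-0.0013, 0, 0], "yaw": 0}, {"linear": [-0.0013, 0, 0], "yaw": 0}])

```text
t: 17.58
tool_pos: [0.4694, 0.068, 0.0372]
orientation: [-1.247, 1.17, -1.181]
force: [0.9, -11.2, -1.5]
opening: 0.0582
```

Run:
```python
from rk import *
for i in range(6): robot.read_camera('top'); rep()
```

```text
t 17.62 rack tcp [22.9 -0.4 37.2] head-rack -3.1407 F rack [-11.01  -0.54  -1.67] open 0.0576 q6 0.004
t 17.68 rack tcp [22.9 -0.4 37.3] head-rack -3.1408 F rack [-11.36   0.91  -1.46] open 0.0576 q6 0.004
t 17.73 rack tcp [22.9 -0.4 37.3] head-rack -3.1407 F rack [-11.53   0.58  -0.95] open 0.0578 q6 0.004
t 17.77 rack tcp [22.9 -0.4 37.2] head-rack -3.1407 F rack [-10.97   0.13  -1.29] open 0.0576 q6 0.004
t 17.82 rack tcp [22.9 -0.4 37.3] head-rack -3.1407 F rack [-11.25   0.49  -1.92] open 0.0577 q6 0.004
t 17.88 rack tcp [22.9 -0.3 37.2] head-rack -3.1407 F rack [-11.42  -0.38  -1.08] open 0.0575 q6 0.004
```

>>> carry_out(increments=[{"linear": [-0.0013, 0, 0], "yaw": 0}, {"linear": [-0.0016, 0, 0], "yaw": 0}, {"linear": [-0.0017, 0, 0], "yaw": 0}, {"linear": [-0.0017, 0, 0], "yaw": 0}])

```text
t: 18.38
tool_pos: [0.4694, 0.068, 0.0373]
orientation: [-1.249, 1.169, -1.183]
force: [0.9, -13.4, -1.2]
opening: 0.0577
```

Run:
```python
from rk import *
for i in range(6): robot.read_camera('top'); rep()
```

```text
t 18.43 rack tcp [23.  -0.4 37.3] head-rack -3.1407 F rack [-13.27  -0.04  -0.56] open 0.0575 q6 0.008
t 18.48 rack tcp [23.  -0.4 37.3] head-rack -3.1407 F rack [-13.14   0.41  -0.94] open 0.0575 q6 0.008
t 18.52 rack tcp [23.  -0.4 37.3] head-rack -3.1408 F rack [-13.14   0.68  -0.54] open 0.0579 q6 0.008
t 18.57 rack tcp [23.  -0.4 37.2] head-rack -3.1407 F rack [-14.42   0.92  -0.98] open 0.0577 q6 0.008
t 18.62 rack tcp [23.  -0.4 37.3] head-rack -3.1408 F rack [-14.29   0.78  -1.21] open 0.0573 q6 0.008
t 18.68 rack tcp [22.9 -0.4 37.3] head-rack -3.1408 F rack [-14.03   0.93  -2.51] open 0.0577 q6 0.008
```

>>> carry_out(increments=[{"linear": [0.001, 0, 0], "yaw": 0}, {"linear": [0.003, 0, 0], "yaw": 0}, {"linear": [0.008, 0, 0], "yaw": 0}, {"linear": [0.015, 0, 0], "yaw": 0}, {"linear": [0.025, 0, 0], "yaw": 0}])

```text
t: 19.3
tool_pos: [0.4706, 0.0426, 0.0377]
orientation: [-1.249, 1.168, -1.183]
force: [0.0, 0.9, 1.1]
opening: 0.0573
```

>>> carry_out(increments=[{"linear": [0.02, 0, 0], "yaw": 0}, {"linear": [0.045, -0.01, 0], "yaw": 0}, {"linear": [0.075, -0.04, 0], "yaw": 0}, {"linear": [0.095, -0.08, 0], "yaw": 0}, {"linear": [0.1, -0.12, 0], "yaw": 0}])

```text
t: 19.92
tool_pos: [0.4759, -0.0569, 0.1606]
orientation: [-1.249, 1.17, -1.184]
force: [0.2, -0.5, 0.5]
opening: 0.0575
```

Run:
```python
from rk import *
rep()
im=robot.read_camera('top'); cv2.imwrite('pics/t8.png',cv2.resize(im[190:272,195:390],None,fx=4,fy=4))
im=robot.read_camera('scene'); cv2.imwrite('pics/s8.png',cv2.resize(im[120:220,280:400],None,fx=6,fy=6))
```

```text
t 19.93 rack tcp [-102.1   -0.8  160.6] head-rack -3.1423 F rack [-0.49 -0.18  0.49] open 0.0575 q6 -0.256
```

View pics/t8.png

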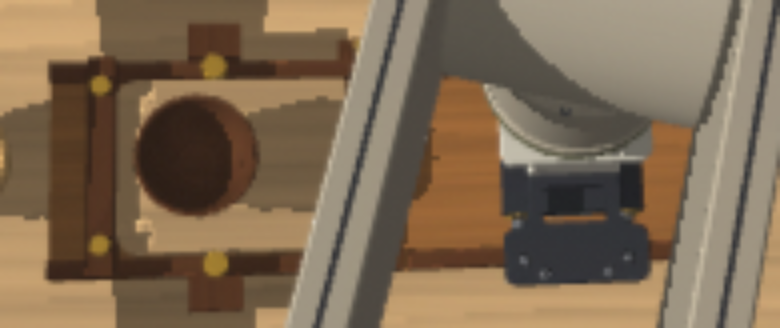

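View pics/s8.png

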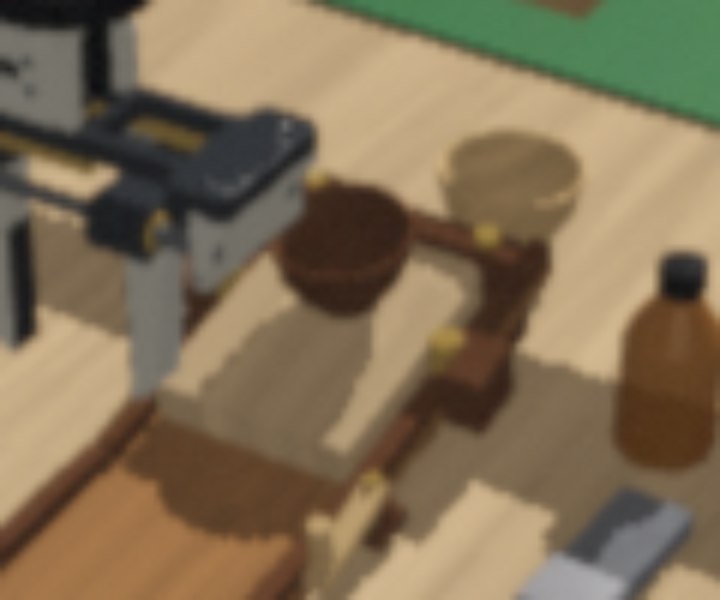

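```bash
cat >> rk.py <<'E'
def kpose(th, gap=0.0, h=.030, R=.055):
    hc=.040+.010*np.cos(th)
    s=.0255-R*np.sin(th)-(.0135+gap)*np.cos(th); y=-.076+R*np.cos(th)-(.0135+gap)*np.sin(th)
    q=ramp(s,y,hc); tipz=ramp(.0255-R*np.sin(th),y,h)[2]
    return toW(p,[q[0],q[1],tipz+.008]), th-np.pi+p[2]
def plan(ths,gap=0.0,dz=0.0):
    s,t,M=tool(); h=np.arctan2(M[1,0],M[0,0])
    for th in ths:
        W,hd=kpose(th,gap); W=W+[0,0,dz]; dl=(hd-h+np.pi)%(2*np.pi)-np.pi
        print('th',round(th,3),'lin',(M.T@(W-t)).round(4),'yaw',round(-dl,3))
E
python3 - <<'E'
from rk import *
rep(); s,t,M=tool(); print(M.round(3))
plan([1.63],.014,.10)
E
```

```text
t 20.02 rack tcp [-102.4   -4.2  164.8] head-rack -3.142 F rack [-0.48 -0.02  0.48] open 0.0573 q6 -0.256
[[ 0.048  0.003  0.999]
 [-0.999 -0.019  0.048]
 [ 0.019 -1.     0.002]]
th 1.63 lin [-0.0691  0.0188  0.1025] yaw -1.63
```

>>> carry_out(increments=[{"linear": [-0.006, 0, 0.01], "yaw": -0.17}, {"linear": [-0.013, 0, 0.02], "yaw": -0.34}, {"linear": [-0.02, 0, 0.03], "yaw": -0.51}, {"linear": [-0.027, 0, 0.04], "yaw": -0.68}, {"linear": [-0.034, 0, 0.05], "yaw": -0.85}], gripper=0)

```text
t: 20.65
tool_pos: [0.5274, -0.0207, 0.1634]
orientation: [-1.525, 0.517, -0.53]
force: [-0.8, 0.1, 0.6]
opening: 0.0123
```

Run:
```python
from rk import *
rep()
plan([1.63],.014,.08)
im=robot.read_camera('scene'); cv2.imwrite('pics/s9.png',cv2.resize(im[120:270,220:400],None,fx=4,fy=4))
```

```text
t 20.65 rack tcp [-68.5 -54.1 163.4] head-rack -2.2864 F rack [0.15 0.84 0.6 ] open 0.0123 q6 -1.024
th 1.63 lin [0.0164 0.0379 0.0613] yaw -0.775
```

View pics/s9.png

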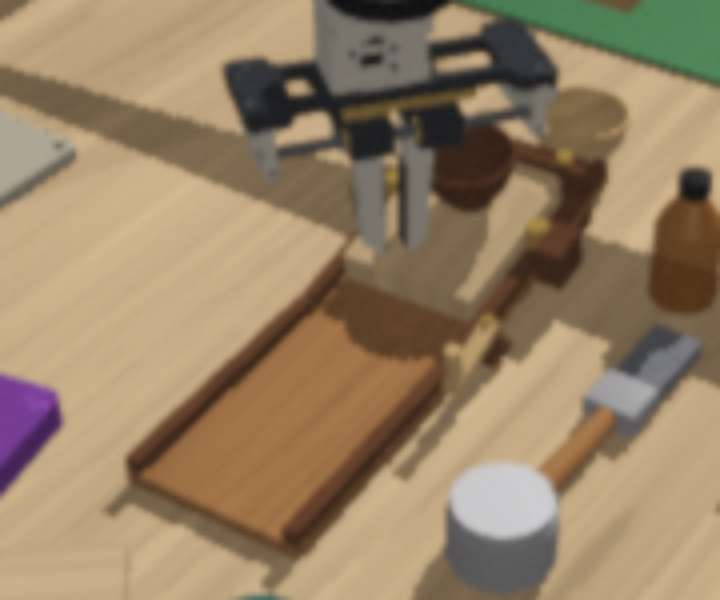

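>>> carry_out(increments=[{"linear": [0.004, 0, 0.013], "yaw": -0.16}, {"linear": [0.008, 0, 0.026], "yaw": -0.32}, {"linear": [0.012, 0, 0.039], "yaw": -0.48}, {"linear": [0.015, 0, 0.052], "yaw": -0.64}, {"linear": [0.016, 0, 0.061], "yaw": -0.775}])

```text
t: 21.32
tool_pos: [0.5781, 0.0183, 0.1621]
orientation: [-1.588, -0.094, 0.093]
force: [1.0, -0.4, 0.1]
opening: 0.0001
```

Run:
```python
from rk import *
rep()
plan([1.63],.014,.0)
im=robot.read_camera('top'); cv2.imwrite('pics/t10.png',cv2.resize(im[150:272,195:390],None,fx=4,fy=4))
im=robot.read_camera('scene'); cv2.imwrite('pics/s10.png',cv2.resize(im[120:270,220:400],None,fx=4,fy=4))
```

```text
t 21.32 rack tcp [ -31.9 -106.5  162.1] head-rack -1.501 F rack [-0.46 -0.95  0.15] open 0.0001 q6 -1.731
th 1.63 lin [1.000e-04 1.172e-01 4.000e-04] yaw 0.011
```

View pics/t10.png

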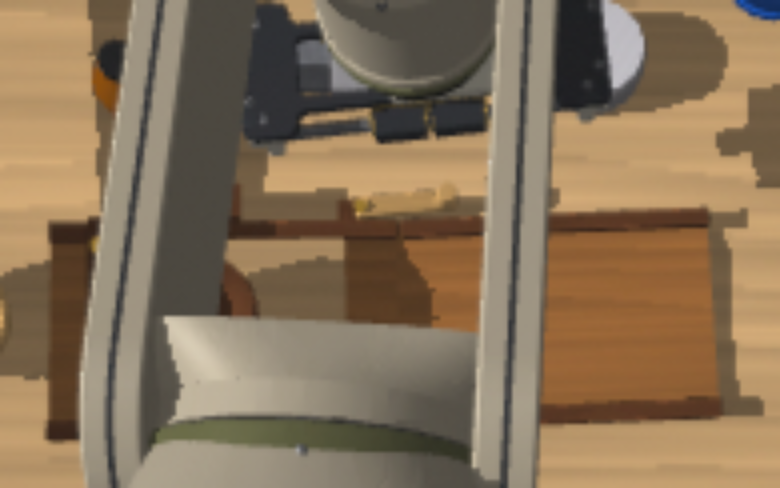

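View pics/s10.png

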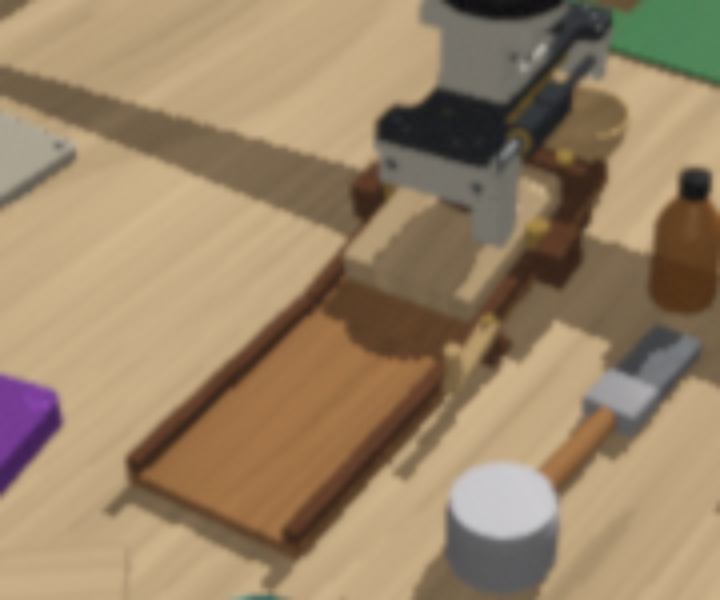

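>>> carry_out(increments=[{"linear": [0, 0.03, 0], "yaw": 0.005}, {"linear": [0, 0.06, 0], "yaw": 0.01}, {"linear": [0, 0.09, 0], "yaw": 0.01}, {"linear": [0, 0.11, 0], "yaw": 0.01}, {"linear": [0, 0.117, 0], "yaw": 0.01}])

```text
t: 22.05
tool_pos: [0.5772, 0.0161, 0.0437]
orientation: [-1.588, -0.081, 0.083]
force: [-1.4, -0.9, 0.0]
opening: 0.0002
```

Run:
```python
from rk import *
rep()
plan([1.63,1.6,1.5,1.4,1.3,1.2],.0,.0)
im=robot.read_camera('scene'); cv2.imwrite('pics/s11.png',cv2.resize(im[160:240,300:400],None,fx=7,fy=7))
```

```text
t 22.05 rack tcp [ -34.1 -105.5   43.7] head-rack -1.5155 F rack [-0.87  1.48  0.05] open 0.0002 q6 -1.716
th 1.63 lin [-0.0128 -0.0013  0.0003] yaw -0.004
th 1.6 lin [-0.0145 -0.0012 -0.0001] yaw 0.026
th 1.5 lin [-0.0201 -0.0012 -0.0012] yaw 0.126
th 1.4 lin [-0.0257 -0.0013 -0.0017] yaw 0.226
th 1.3 lin [-0.0314 -0.0015 -0.0017] yaw 0.326
th 1.2 lin [-0.037  -0.0018 -0.0011] yaw 0.426
```

View pics/s11.png

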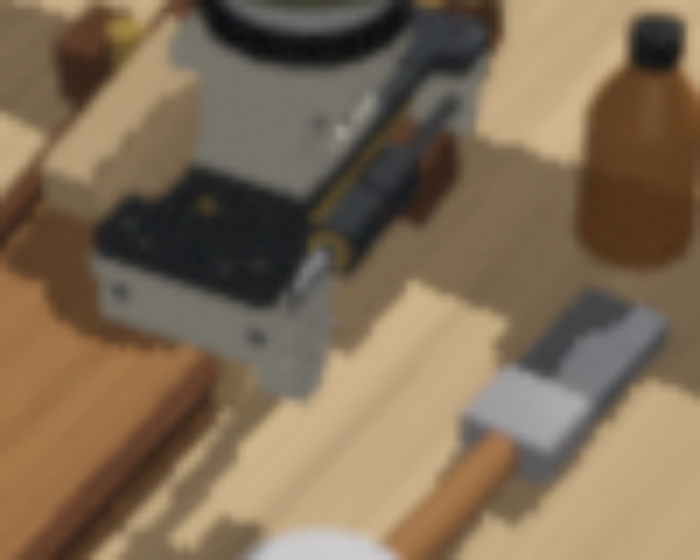

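>>> carry_out(increments=[{"linear": [-0.004, 0, 0], "yaw": 0}, {"linear": [-0.0085, -0.001, 0], "yaw": 0}, {"linear": [-0.0128, -0.001, 0], "yaw": 0}, {"linear": [-0.0165, -0.001, -0.0005], "yaw": 0.06}, {"linear": [-0.0201, -0.001, -0.0012], "yaw": 0.126}])

```text
t: 22.72
tool_pos: [0.5581, 0.0127, 0.0457]
orientation: [-1.589, 0.017, -0.02]
force: [0.5, -0.8, -0.8]
opening: 0.0006
```

Run:
```python
from rk import *
rep()
plan([1.45,1.35,1.25,1.15,1.05],.0,.0)
im=robot.read_camera('scene'); cv2.imwrite('pics/s12.png',cv2.resize(im[160:240,300:400],None,fx=7,fy=7))
```

```text
t 22.73 rack tcp [-36.5 -86.3  45.7] head-rack -1.643 F rack [-0.78 -0.44 -0.84] open 0.0006 q6 -1.596
th 1.45 lin [-0.0035  0.0007 -0.0006] yaw 0.049
th 1.35 lin [-0.009   0.0006 -0.0016] yaw 0.149
th 1.25 lin [-0.0147  0.0003 -0.002 ] yaw 0.249
th 1.15 lin [-0.0203 -0.     -0.0018] yaw 0.349
th 1.05 lin [-0.0259 -0.0004 -0.0011] yaw 0.449
```

View pics/s12.png

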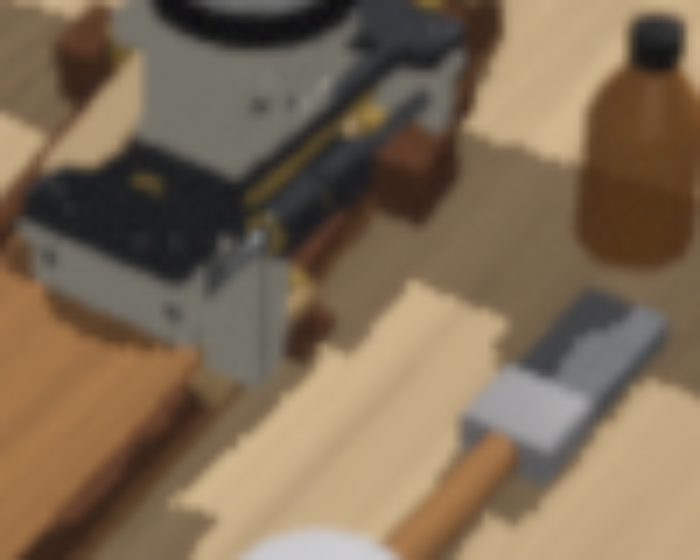

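>>> carry_out(increments=[{"linear": [-0.0035, 0.0005, -0.0006], "yaw": 0.05}, {"linear": [-0.009, 0.0005, -0.0016], "yaw": 0.15}, {"linear": [-0.0147, 0.0003, -0.002], "yaw": 0.25}, {"linear": [-0.0203, 0, -0.0018], "yaw": 0.35}, {"linear": [-0.0259, -0.0004, -0.0011], "yaw": 0.45}])

```text
t: 23.4
tool_pos: [0.5321, 0.0123, 0.0466]
orientation: [-1.555, 0.371, -0.383]
force: [1.1, 0.8, -0.7]
opening: 0.0006
```

Run:
```python
from rk import *
rep()
plan([1.05,1.,.95,.85,.75,.65,.55],.0,.0)
im=robot.read_camera('scene'); cv2.imwrite('pics/s13.png',cv2.resize(im[160:240,300:400],None,fx=7,fy=7))
im=robot.read_camera('top'); cv2.imwrite('pics/t13.png',cv2.resize(im[150:272,195:390],None,fx=4,fy=4))
```

```text
t 23.4 rack tcp [-35.7 -60.3  46.6] head-rack -2.0985 F rack [ 0.79 -1.1  -0.68] open 0.0006 q6 -1.144
th 1.05 lin [0.     0.0005 0.    ] yaw -0.007
th 1.0 lin [-0.0027  0.0002 -0.0006] yaw 0.043
th 0.95 lin [-0.0054 -0.     -0.0012] yaw 0.093
th 0.85 lin [-0.011  -0.0006 -0.0019] yaw 0.193
th 0.75 lin [-0.0166 -0.0013 -0.002 ] yaw 0.293
th 0.65 lin [-0.0221 -0.002  -0.0016] yaw 0.393
th 0.55 lin [-0.0276 -0.0028 -0.0006] yaw 0.493
```

View pics/s13.png

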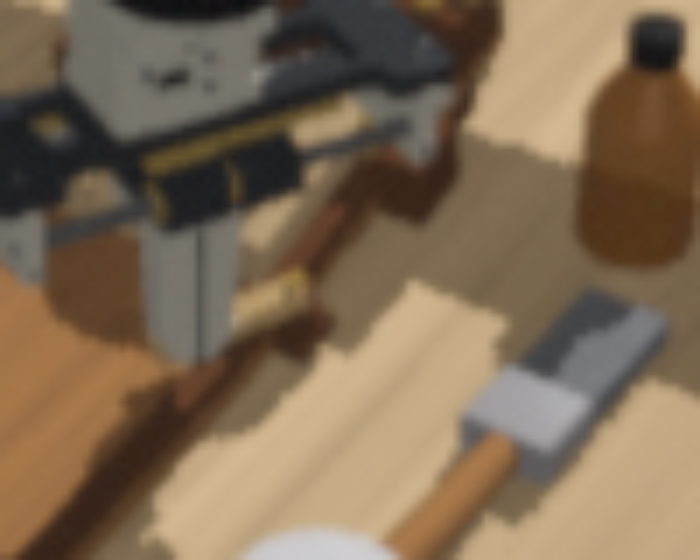

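View pics/t13.png

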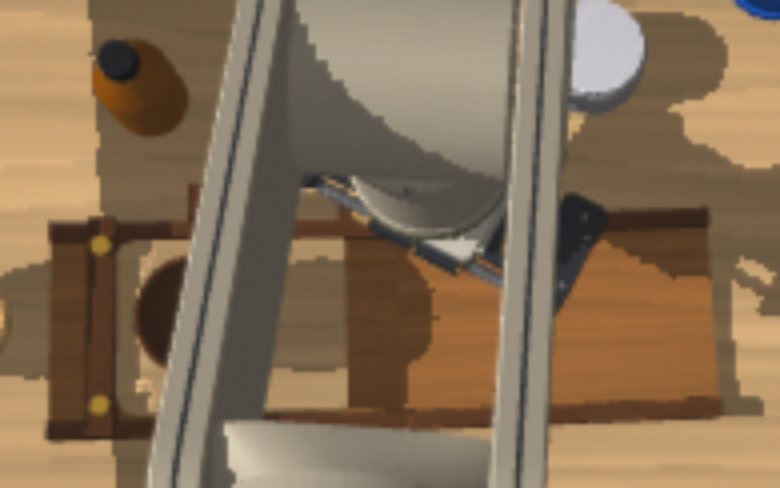

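>>> carry_out(increments=[{"linear": [-0.0027, 0, -0.0006], "yaw": 0.043}, {"linear": [-0.0082, -0.0003, -0.0016], "yaw": 0.143}, {"linear": [-0.0138, -0.001, -0.002], "yaw": 0.243}, {"linear": [-0.0194, -0.0017, -0.0018], "yaw": 0.343}, {"linear": [-0.0249, -0.0024, -0.0012], "yaw": 0.443}])

```text
t: 24.12
tool_pos: [0.5094, 0.0227, 0.049]
orientation: [-1.465, 0.71, -0.729]
force: [0.3, -0.6, -0.2]
opening: 0.0004
```

Run:
```python
from rk import *
rep()
plan([.55,.5,.4,.3,.25,.2,.15,.1,.05,0],.0,.0)
EOF
```

```text
t 24.12 rack tcp [-24.2 -38.2  49. ] head-rack -2.5395 F rack [-0.65 -0.25 -0.22] open 0.0004 q6 -0.685
th 0.55 lin [-0.0027 -0.0001 -0.0006] yaw 0.052
th 0.5 lin [-0.0054 -0.0005 -0.0011] yaw 0.102
th 0.4 lin [-0.011  -0.0014 -0.0016] yaw 0.202
th 0.3 lin [-0.0165 -0.0023 -0.0016] yaw 0.302
th 0.25 lin [-0.0193 -0.0028 -0.0014] yaw 0.352
th 0.2 lin [-0.022  -0.0033 -0.0011] yaw 0.402
th 0.15 lin [-0.0248 -0.0038 -0.0006] yaw 0.452
th 0.1 lin [-0.0275 -0.0043  0.    ] yaw 0.502
th 0.05 lin [-0.0302 -0.0048  0.0008] yaw 0.552
th 0 lin [-0.0328 -0.0052  0.0017] yaw 0.602Traceback (most recent call last):
  File "<stdin>", line 4, in <module>
NameError: name 'EOF' is not defined
```

>>> carry_out(increments=[{"linear": [-0.0027, 0, -0.0006], "yaw": 0.052}, {"linear": [-0.0068, -0.0007, -0.0012], "yaw": 0.127}, {"linear": [-0.011, -0.0014, -0.0016], "yaw": 0.202}, {"linear": [-0.0165, -0.0023, -0.0016], "yaw": 0.302}, {"linear": [-0.0193, -0.0028, -0.0014], "yaw": 0.352}])

```text
t: 24.75
tool_pos: [0.4967, 0.0372, 0.0518]
orientation: [-1.35, 0.975, -1.0]
force: [0.6, -0.9, -0.3]
opening: 0.0006
```

Run:
```python
from rk import *
rep()
plan([.2,.15,.1,.05,0,-.05],.0,.0)
im=robot.read_camera('scene'); cv2.imwrite('pics/s14.png',cv2.resize(im[150:230,300:400],None,fx=7,fy=7))
```

```text
t 24.75 rack tcp [ -9.1 -26.2  51.8] head-rack -2.8904 F rack [-0.92 -0.54 -0.26] open 0.0006 q6 -0.306
th 0.2 lin [-0.0028 -0.0002 -0.0008] yaw 0.051
th 0.15 lin [-0.0055 -0.0007 -0.0012] yaw 0.101
th 0.1 lin [-0.0083 -0.0012 -0.0016] yaw 0.151
th 0.05 lin [-0.0111 -0.0016 -0.0018] yaw 0.201
th 0 lin [-0.0138 -0.0021 -0.0018] yaw 0.251
th -0.05 lin [-0.0166 -0.0026 -0.0017] yaw 0.301
```

View pics/s14.png

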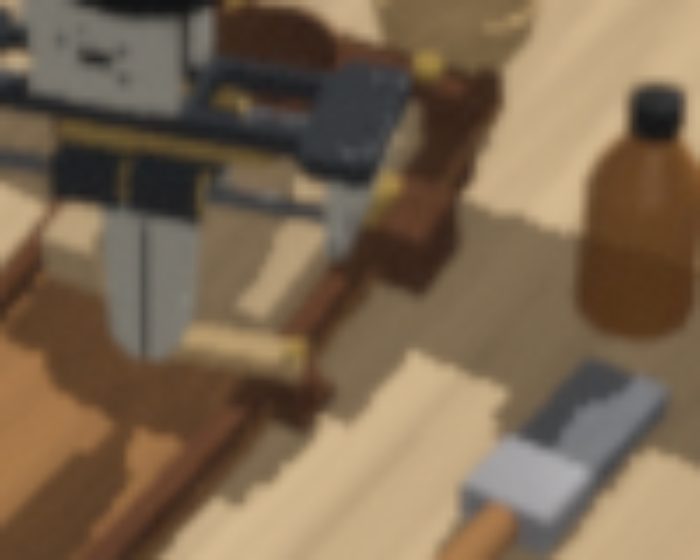

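>>> carry_out(increments=[{"linear": [-0.0028, -0.0002, -0.0008], "yaw": 0.051}, {"linear": [-0.0055, -0.0007, -0.0012], "yaw": 0.101}, {"linear": [-0.0083, -0.0012, -0.0016], "yaw": 0.151}, {"linear": [-0.0105, -0.0016, -0.0018], "yaw": 0.19}])

```text
t: 25.3
tool_pos: [0.4921, 0.0468, 0.0534]
orientation: [-1.271, 1.116, -1.143]
force: [0.6, -0.8, 0.1]
opening: 0.0004
```

Run:
```python
from rk import *
rep()
plan([.05,0,-.05],.0,.0)
im=robot.read_camera('scene'); cv2.imwrite('pics/s15.png',cv2.resize(im[150:230,300:400],None,fx=7,fy=7))
```

```text
t 25.3 rack tcp [  0.7 -22.   53.4] head-rack -3.0802 F rack [-0.85 -0.58  0.08] open 0.0004 q6 -0.096
th 0.05 lin [-0.0005  0.0002 -0.0002] yaw 0.011
th 0 lin [-0.0032 -0.0003 -0.0008] yaw 0.061
th -0.05 lin [-0.006  -0.0008 -0.0012] yaw 0.111
```

View pics/s15.png

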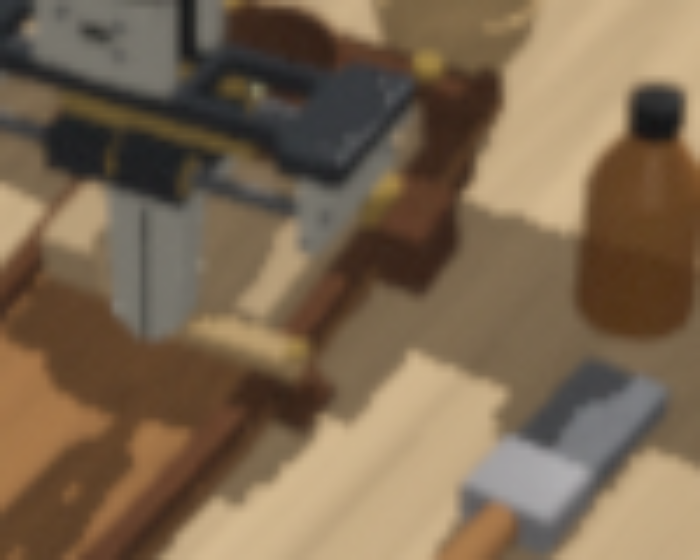

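Now feel for the hard end with small steps.

>>> carry_out(increments=[{"linear": [-0.001, 0, -0.0003], "yaw": 0.02}, {"linear": [-0.002, 0, -0.0005], "yaw": 0.04}, {"linear": [-0.003, -0.0002, -0.0008], "yaw": 0.061}])

```text
t: 25.72
tool_pos: [0.4911, 0.0492, 0.0537]
orientation: [-1.243, 1.162, -1.192]
force: [1.2, -7.6, -0.9]
opening: 0.0005
```

>>> carry_out(increments=[{"linear": [-0.0007, 0, 0], "yaw": 0}, {"linear": [-0.0014, -0.0001, 0], "yaw": 0}])

```text
t: 25.98
tool_pos: [0.4911, 0.0494, 0.0538]
orientation: [-1.244, 1.161, -1.194]
force: [0.3, -10.0, -0.8]
opening: 0.0004
```

Run:
```python
from rk import *
rep()
```

```text
t 25.98 rack tcp [  3.3 -21.2  53.8] head-rack -3.1439 F rack [-9.96  0.19 -0.81] open 0.0004 q6 -0.024
```

>>> carry_out(increments=[{"linear": [0.002, 0, 0], "yaw": 0}, {"linear": [0.008, 0, 0], "yaw": 0}, {"linear": [0.02, -0.01, 0], "yaw": 0}, {"linear": [0.035, -0.05, 0], "yaw": 0}, {"linear": [0.05, -0.1, 0], "yaw": 0}])

```text
t: 26.6
tool_pos: [0.4919, 0.0009, 0.1556]
orientation: [-1.246, 1.163, -1.192]
force: [1.5, 0.2, 0.2]
opening: 0.0006
```

>>> carry_out(increments=[{"linear": [0.05, -0.03, 0], "yaw": 0}, {"linear": [0.1, -0.06, 0], "yaw": 0}, {"linear": [0.15, -0.06, 0], "yaw": 0}, {"linear": [0.2, -0.06, 0], "yaw": 0}, {"linear": [0.22, -0.06, 0], "yaw": 0}])

```text
t: 27.22
tool_pos: [0.5015, -0.2205, 0.2215]
orientation: [-1.245, 1.164, -1.195]
force: [-0.4, 0.7, 0.4]
opening: 0.0005
```

Run:
```python
from rk import *
rep()
im=robot.read_camera('top'); cv2.imwrite('pics/top20.png',im); cv2.imwrite('pics/t20.png',cv2.resize(im[196:266,200:300],None,fx=8,fy=8,interpolation=cv2.INTER_NEAREST))
im=robot.read_camera('scene'); cv2.imwrite('pics/scene20.png',im); cv2.imwrite('pics/s20.png',cv2.resize(im[140:215,290:390],None,fx=8,fy=8))
```

```text
t 27.23 rack tcp [-266.8  -18.5  221.5] head-rack -3.1466 F rack [0.71 0.32 0.35] open 0.0005 q6 -0.537
```

View pics/t20.png

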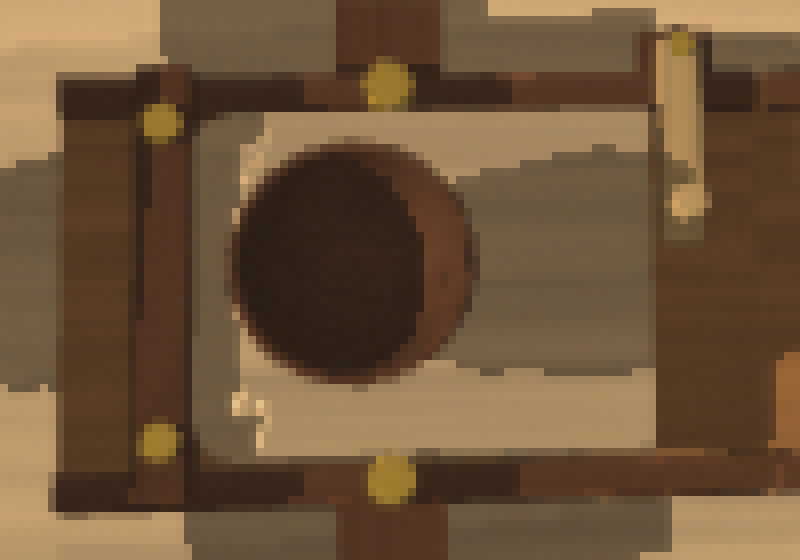

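View pics/s20.png

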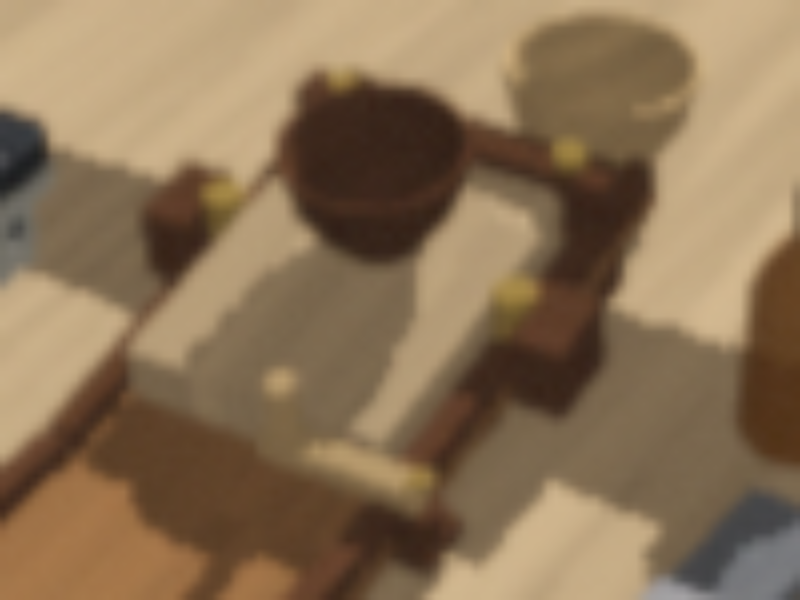

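View pics/top20.png

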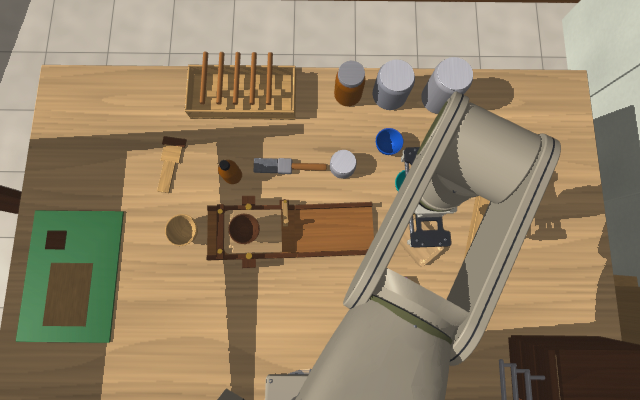

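Run:
```python
from rk import *
pr=lambda n,X:print(n,(np.array(X)*1000).round(1))
a=lambda u,v:('top',u/8+200-.5,v/8+196-.5); s=lambda u,v:('scene',(u+.5)/8+290-.5,(v+.5)/8+140-.5)
P=atramp(*a(688,203),.050); pr('peg',P); pr('pegs',atramp(*s(281,380),.050)); pr('piv',atramp(*a(683,43),.025))
d=P[:2]-[.0255,-.076]; print('theta',np.arctan2(-d[0],d[1]))
for uv in [(655,150),(655,440),(197,150),(197,420)]: pr('board',atramp(*a(*uv),.024))
for uv in [(232,265),(478,265),(355,140),(355,385)]: pr('rim',atramp(*a(*uv),.070))
```

```text
peg [ 26.6 -20.   50. ]
pegs [ 26.6 -19.8  50. ]
piv [ 24.8 -76.6  25. ]
theta -0.019162947137171524
board [ 34.7 -41.3  24. ]
board [36.7 52.7 24. ]
board [180.3 -43.1  24. ]
board [179.8  42.5  24. ]
rim [166.6  -0.3  70. ]
rim [93.   1.1 70. ]
rim [129.9 -38.1  70. ]
rim [130.1  36.8  70. ]
```

Run:
```python
from rk import *
print(robot.close_job()); rep()
```

```text
the job is handed in; nothing more can be done
None
the job is handed in; nothing more can be done
```

The board is home against the top stop and the keeper bar is closed behind it. I handed the job in shortly after 27 s on the robot's clock. The close call reports no verdict.

- **Push:** I pushed the board at its rear face with two fingers, along the landing, up the ramp and between the rollers. It stopped moving at the stop, where I raised the push to about 13 to 14 N and held it about half a second. The highest single reading was 14.4 N, slightly over your 14 N; the damage limit is 20 N.
- **Keeper:** I swung the bar round by its peg with the closed fingers until it met its hard end. The reading there was about 10 N and the position no longer changed.

**Last picture checks (accurate to about 2 mm):**
- **Board:** The nose is on the stop face at about 180 mm of slope. The nose edge looks square to about 0.5 mm, the rear edge to about 2 mm.
- **Keeper angle:** It measured −0.02 rad, which is closed within error.
- **Bowl:** It is upright, 22 mm ahead of the board's centre. It was 21 mm at the start, so it did not slide measurably.
- **Bench:** The things I could see looked unmoved. The arm partly hid the small plywood board, the turquoise bowl and the batten, and the purple board was out of sight behind it. None of these was checked in the final view; I felt no unexpected contact.

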